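Load the sampling kit tray, low things first

TASK

Load the kit tray by standing each of the four things upright in the seat whose raised blue outline fits its foot: the timer, face up, in the square, the pink vial in the small ring, the small amber bottle in the middle-sized ring and the white bottle in the large ring. Go from the lowest thing to the tallest (timer, vial, amber bottle, white bottle), letting go of each in its seat before you load the next, and leave the roll of thread tape and the yellow vial beside the work where they are.

Things in the scene. Friction and masses are not known exactly. Their poses are not given: they have to be found in the camera images.
- timer: White lab timer with a grey display and small keys on top, a flat block that lies face up: 62 mm along its x, 66 mm along its y, 16 mm high (18 mm over the keys). Origin: centre of its underside, z up. 60 g. It and the other three things wait in any order right of the tray.
- vial: Small vial with pink contents and a blue screw cap, standing: 21 mm diameter, 52 mm tall, cap 20 mm diameter over the top 11 mm. Origin: centre of its underside, z up. 18 g; grip round cap or body. Fixed round the work: a steel bath at the left (x over 0.49, y over 0.28, 0.34 high) and a chiller at the right (x over 0.50, y under -0.25, 0.40 high).
- amber_bottle: Small round amber bottle with a red screw cap, standing: body 44 mm diameter up to 70 mm high, cap 36 mm diameter, 95 mm tall in all. Origin: centre of its underside, z up. 120 g; grip round the body.
- white_bottle: White plastic bottle with a white screw cap, standing: body 60 mm diameter up to 105 mm high, cap 46 mm diameter, 130 mm tall in all. Origin: centre of its underside, z up. 220 g; grip round the body. Mind the fixed stirrer head that hangs over the worktop from x = 0.55 back, y = -0.05 to 0.06, its underside 0.51 above: cross from right to left well in front of it.
- square_seat: Square seat, for the timer. White plate 79 x 79 x 5 mm, one of four fixed two by two, in any order, on the tray. Origin: centre of its underside, 5 mm above the worktop; its top is 10 mm above the worktop; z up, x and y along the edges. Four blue corner angles, 6 mm high, 3 mm thick bound a 72 mm square inside; the middle 46 mm of each side is open for the fingers (painted line only).
- small_ring_seat: Small ring seat, for the vial. White plate 79 x 79 x 5 mm, one of four fixed two by two, in any order, on the tray. Origin: centre of its underside, 5 mm above the worktop; its top is 10 mm above the worktop; z up, x and y along the edges. On its middle a raised blue ring, 31 mm inner diameter, 37 mm outer, 8 mm high.
- middle_ring_seat: Middle-sized ring seat, for the amber bottle. White plate 79 x 79 x 5 mm, one of four fixed two by two, in any order, on the tray. Origin: centre of its underside, 5 mm above the worktop; its top is 10 mm above the worktop; z up, x and y along the edges. On its middle a raised blue ring, 54 mm inner diameter, 60 mm outer, 8 mm high.
- large_ring_seat: Large ring seat, for the white bottle. White plate 79 x 79 x 5 mm, one of four fixed two by two, in any order, on the tray. Origin: centre of its underside, 5 mm above the worktop; its top is 10 mm above the worktop; z up, x and y along the edges. On its middle a raised blue ring, 70 mm inner diameter, 76 mm outer, 8 mm high.
- tape: Roll of white thread tape between blue flanges, lying flat, loose, a bystander at the left of the work: 52 mm diameter, 14 mm high. Origin: centre of its underside. Must not be moved.
- yellow_vial: Small vial with yellow contents and a black screw cap, standing, loose, a bystander right of the work: 21 mm diameter, 52 mm tall. Origin: centre of its underside. Must not be moved.
Mind the look-alikes: they are no part of the job. What is shaped like the timer but black is not meant.

How it is judged:
By the outcome, as a careful person would: the job done as asked, in the order asked, and still so for the second after the job is handed in, with the robot touching nothing.
It also fails if it takes over 115 s, if anything falls off the work surface, if the arm or the gripper's body presses on something with over 40 N, if the wrist force passes 120 N, or if a joint passes its speed limit or range.

ROBOT

A 6-joint arm with a two-finger parallel gripper is mounted at the origin on a cart in front of the work surface, level with it; the furniture and walls round the work are solid. World frame = base frame: x ahead of the robot, y to its left, z up, the work surface at z = 0. Lengths are in mm, angles in rad, forces in N, time in s.
With the tool pointing down it reaches from about 400 to 925 mm from the base axis. Payload 12.5 kg.
Tool frame: the origin (TCP) lies on the centre line of the jaws, within the pads' length; the fingertips stand 25 mm ahead of it and the grasp point (between the pads) lies 6 mm ahead of it (env.tip_extent is the distance from the TCP to the fingertips, in mm); x points along the fingers, z is the direction in which the jaws open and shut, and the axes are right-handed (so a half turn about x gives the same grasp; the last joint's range is limited). The gripper opens to 95 mm and grips with 3 to 60 N. Pads are 20 mm wide; open, the fingers measure 119 mm over their backs; the gripper's body (75 mm by 180 mm) begins 59 mm behind the grasp point.
Start: joints at [-1.209, 0.491, 1.559, -0, 1.092, -0.106], TCP at [281.851, -557.857, 239.661] pointing down, gripper open.
Joint ranges: [-3.1, 3.1], [-0.84, 2.19], [0.05, 2.79], [-1.13, 4.28], [0.06, 2.93], [-2.69, 2.69]. Speed limits (rad/s): [2.22, 2.22, 2.79, 3.14, 3.14, 3.14].

INTERFACE

Orientations are given as [roll, pitch, yaw] about the fixed x, y, z axes, in that order (R = Rz(yaw) Ry(pitch) Rx(roll)).
In Python, from cell import env gives the robot as it stands.
- The arm moves only by the tool step_arm, never from a script. Its argument "rows" is a list of rows, each a list of 6 numbers: the shift along the tool's x, y, z in mm, then the turn, a rotation vector about the tool's x, y, z in rad. In form: [[x, y, z, wx, wy, wz], ...]. A call has 1 to 8 rows; each row shifts and turns the pose as measured when the row begins, along the tool's axes as they then stand; what a row does not reach is not made up. A row lasts 1/8 s, in which the tool goes at most 62.5 mm and 10.7 degrees, less where a joint would pass 70% of its speed; a pose out of reach is approached as far as the arm can. A call is refused whole if a number of a shift passes 62.5 or a number of a turn 0.188, either way. A call with a gripper value outside its range is refused whole. "grip" is the finger opening in mm, from 0 to 95.1, set as the call begins (left out, the last holds). The fingers move at their own pace and stop on an object; the grip force is fixed at half the most. Time passes only in rows, so rows that do not move let the fingers close. It gives the time, the measured TCP pose, the force and the opening at its end, in the units of the state.
- env.state(): the state, without advancing time (a new reading comes with each control period).
- env.read_camera(name): name is "side" or "top"; returns the picture (480x640x3 uint8, red, green, blue); there is no depth.
- env.get_calibration(name): a dict with "fx", "fy", "cx", "cy" (pixels), "D" ([k1, k2, p1, p2, k3] as OpenCV has them; the pictures are not rectified), "pose" (4x4, takes a point from camera to world coordinates). Camera axes: x right, y down, z forward; pixel columns grow to the right and rows downward; lengths in mm; the calibration is good to about 2 mm. A picture is of the moment at which its call begins. get_calibration takes no time and is no camera call.
- env.job_done(): hands the job in, once; it reports no verdict.
The state is a dict: "t": time; "joints": joint angles; "qvel": joint speeds; "tau": joint torques, N m; "eef_pos": TCP position; "tcp_rot": TCP orientation; "ft_force": force on the tool from outside, world axes, zero at the start; "moment": the same for the moment, N m; "opening": opening from 0.0 (shut) to 1.0 (fully open).
Only numpy, scipy, OpenCV 4.12 (cv2) and the standard library are available. Lean on these libraries where they do the work, as an engineer would, in place of code of your own. Each camera call takes 0.05 s, during which the arm holds its last target.

## Working session

There is one attempt and no reset: what is moved stays moved. The work goes in short steps, Python scripts to look and compute and a tool call to move; the robot and the scene stay as the last step left them, time stands still between calls to the robot, and variables do not carry over. Pictures are saved under pics/ and viewed, and the job is handed in when it is done.

Besides the shell and the picture viewer there is one more tool, called after ">>>" in YAML: its name, and indented under it one key for each argument. step_arm: Moves the arm, as the interface text tells. Its arguments: {"type":"object","properties":{"rows":{"type":"array","items":{"type":"array","items":{"type":"number"}}},"grip":{"type":"number"}},"required":["rows"]}

```bash
ls; mkdir -p pics
python3 - <<'E'
from cell import env
import cv2
s=env.state()
for k in s: print(k,s[k])
print(env.tip_extent)
for n in("side","top"):
    im=env.read_camera(n); cv2.imwrite(f"pics/{n}0.png",im[:,:,::-1])
    c=env.get_calibration(n); print(n,c)
E
```

```text
pics
t 0.0
joints [-1.20859202e+00  4.91555346e-01  1.55952265e+00 -6.50390500e-06
  1.09172420e+00 -1.05565590e-01]
qvel [ 2.49327681e-03 -4.41350596e-04  6.85270539e-04 -9.12737013e-04
  1.12850290e-03  8.41265136e-05]
tau [ 1.60232968e-03 -6.12638998e+01 -2.58180428e+01  6.92947721e-02
  4.83002071e-02 -1.61325006e-04]
eef_pos [ 281.75712179 -557.59893628  239.03915539]
tcp_rot [3.04079584 1.56958677 1.93777241]
ft_force [ 0.38455106  0.34746217 -0.9880131 ]
moment [-0.0470163   0.04001683  0.00333307]
opening 0.9973940993422247
25.0
side {'fx': 489.06032899001525, 'fy': 489.06032899001525, 'cx': 319.35617962418166, 'cy': 245.65435293895007, 'D': array([0.01411161, 0.        , 0.        , 0.        , 0.        ]), 'pose': array([[-7.00475047e-01, -5.19643234e-01,  4.89188733e-01,
         4.46696109e+01],
       [-7.13636270e-01,  5.17315045e-01, -4.72343538e-01,
         5.03647049e+02],
       [-7.61456815e-03, -6.79967685e-01, -7.33202541e-01,
         8.37476148e+02],
       [ 0.00000000e+00,  0.00000000e+00,  0.00000000e+00,
         1.00000000e+00]])}
top {'fx': 494.49705614370237, 'fy': 494.49705614370237, 'cx': 319.75419491058295, 'cy': 239.86750095790418, 'D': array([0.00846483, 0.        , 0.        , 0.        , 0.        ]), 'pose': array([[-5.37248542e-03, -9.94637959e-01,  1.03278589e-01,
         3.99679523e+02],
       [-9.99776250e-01,  7.45571135e-03,  1.97954893e-02,
        -1.10237203e+01],
       [-2.04593604e-02, -1.03149129e-01, -9.94455465e-01,
         1.41671639e+03],
       [ 0.00000000e+00,  0.00000000e+00,  0.00000000e+00,
         1.00000000e+00]])}
```

View pics/side0.png

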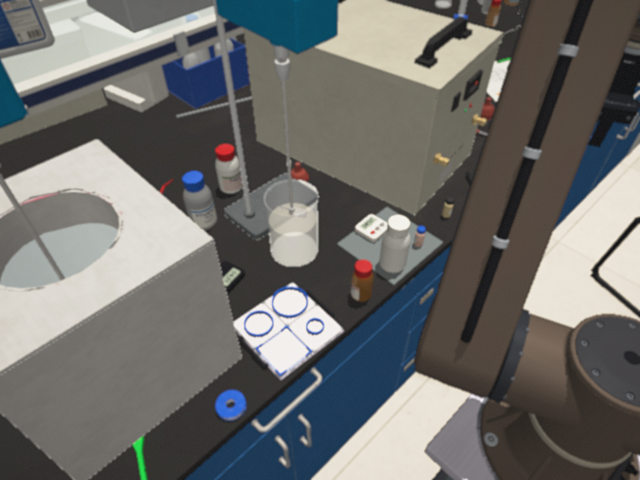

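View pics/top0.png

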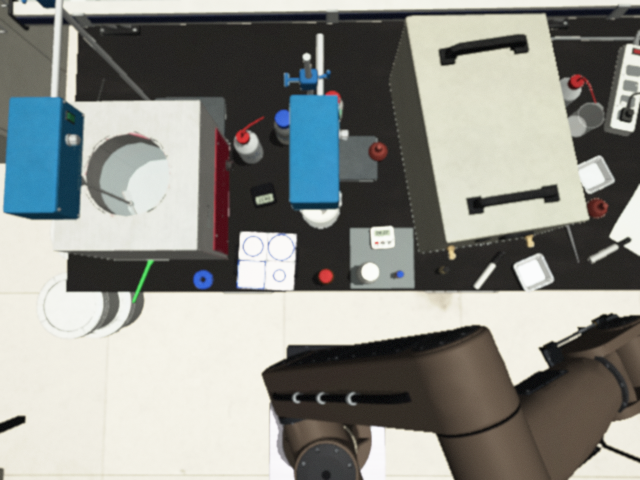

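```bash
cat > h.py <<'E'
import numpy as np, cv2
from cell import env
def ray(n,px):
    c=env.get_calibration(n);K=np.array([[c['fx'],0,c['cx']],[0,c['fy'],c['cy']],[0,0,1]])
    u=cv2.undistortPoints(np.array(px,float).reshape(-1,1,2),K,c['D']).reshape(-1,2)
    d=np.c_[u,np.ones(len(u))]@c['pose'][:3,:3].T
    return c['pose'][:3,3],d
def onz(n,px,z):
    o,d=ray(n,px); return o+d*((z-o[2])/d[:,2])[:,None]
def proj(n,P):
    c=env.get_calibration(n);K=np.array([[c['fx'],0,c['cx']],[0,c['fy'],c['cy']],[0,0,1]])
    T=np.linalg.inv(c['pose'])
    return cv2.projectPoints(np.array(P,float).reshape(-1,1,3),cv2.Rodrigues(T[:3,:3])[0],T[:3,3],K,c['D'])[0].reshape(-1,2)
def crop(im,x0,y0,x1,y1,s,name):
    c=cv2.resize(im[y0:y1,x0:x1],None,fx=s,fy=s,interpolation=cv2.INTER_CUBIC); cv2.imwrite(name,c)
E
python3 - <<'E'
from h import *
t=cv2.imread('pics/top0.png');s=cv2.imread('pics/side0.png')
crop(t,190,220,350,295,5,'pics/t0a.png');crop(t,310,220,470,295,5,'pics/t0b.png')
crop(s,220,270,380,390,5,'pics/s0a.png');crop(s,330,190,470,295,5.5,'pics/s0b.png')
E
```

```text
(no output)
```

View pics/t0a.png

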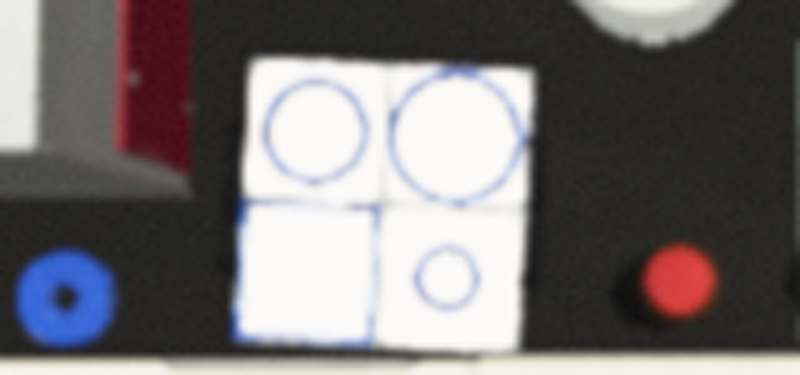

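View pics/t0b.png

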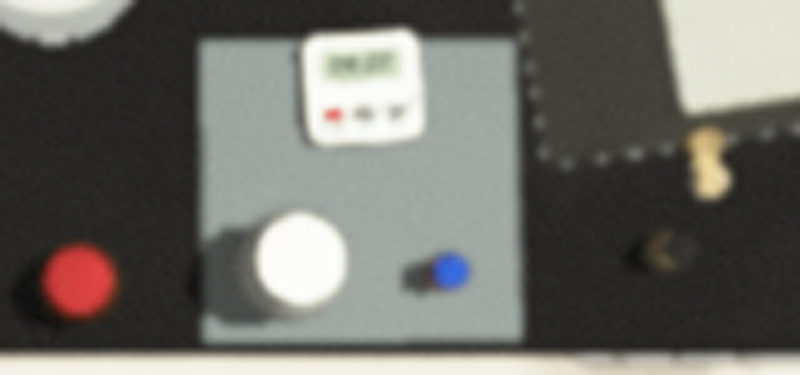

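View pics/s0a.png

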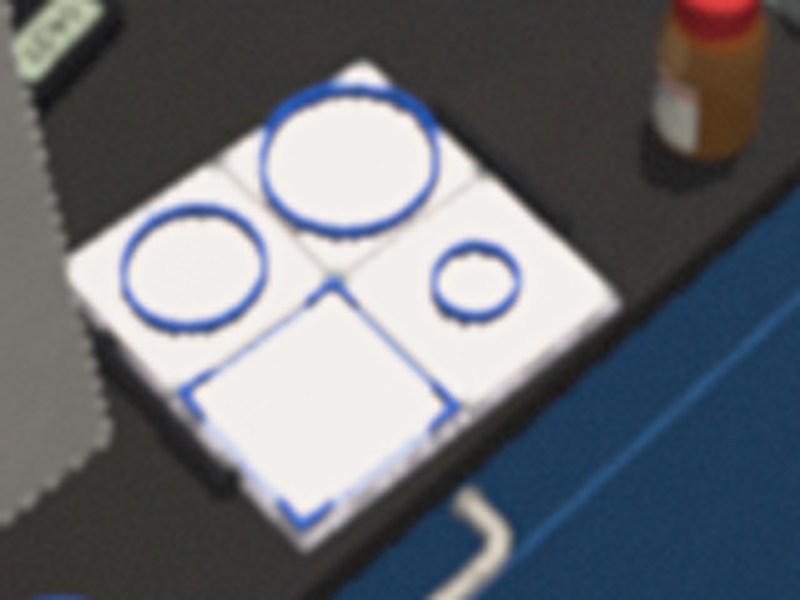

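View pics/s0b.png

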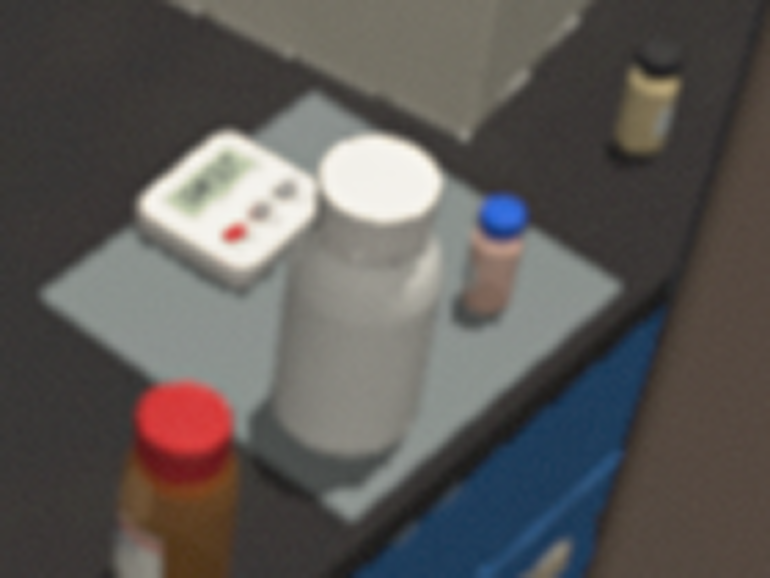

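Run:
```python
from h import *
np.set_printoptions(precision=1,suppress=True)
def A(p):return [((u+.5)/5-.5+190,(v+.5)/5-.5+220) for u,v in p]
def B(p):return [((u+.5)/5-.5+310,(v+.5)/5-.5+220) for u,v in p]
def S(p):return [((u+.5)/5-.5+220,(v+.5)/5-.5+270) for u,v in p]
def S2(p):return [((u+.5)/5.5-.5+330,(v+.5)/5.5-.5+190) for u,v in p]
print('plate corners top TL TR BR BL\n',onz('top',A([(248,58),(535,68),(520,350),(236,340)]),10))
print('top rings mid,large,small\n',onz('top',A([(316,131),(458,136),(447,278)]),16))
print('square corners top\n',onz('top',A([(242,203),(378,208),(370,343),(236,338)]),15))
print('side rings\n',onz('side',S([(194,268),(350,160),(476,281)]),16))
print('side square corners TL(+x+y?)\n',onz('side',S([(183,393),(335,282),(460,410),(303,523)]),14))
print('plate side L,T,R,B\n',onz('side',S([(68,265),(365,60),(620,303),(305,550)]),10))
print('timer top corners\n',onz('top',B([(303,35),(415,30),(424,138),(311,145)]),16))
print('timer side corners\n',onz('side',S2([(137,205),(228,128),(320,190),(240,282)]),14))
for n,a,b,z in(('amber',(80,281),(184,418),95),('white',(301,259),(380,179),130),('vial',(452,271),(503,216),52),):
    print(n,onz('top',B([a]),z),onz('side',S2([b]),z))
print('yellow',onz('side',S2([(657,57)]),52),'tape',onz('top',A([(66,298)]),14))
```

```text
plate corners top TL TR BR BL
 [[572.6 248.5  10. ]
 [565.5  83.3  10. ]
 [404.6  91.9  10. ]
 [411.2 253.4  10. ]]
top rings mid,large,small
 [[529.6 208.   16. ]
 [526.1 126.8  16. ]
 [445.4 132.8  16. ]]
square corners top
 [[488.8 250.   15. ]
 [485.4 172.4  15. ]
 [409.  176.4  15. ]
 [412.3 252.5  15. ]]
side rings
 [[527.9 208.8  16. ]
 [523.4 128.9  16. ]
 [444.1 133.1  16. ]]
side square corners TL(+x+y?)
 [[487.8 247.7  14. ]
 [484.3 172.4  14. ]
 [407.4 177.1  14. ]
 [414.1 251.1  14. ]]
plate side L,T,R,B
 [[568.3 241.8  10. ]
 [561.9  85.8  10. ]
 [399.2  96.9  10. ]
 [407.2 256.5  10. ]]
timer top corners
 [[ 582.1 -127.1   16. ]
 [ 584.4 -190.8   16. ]
 [ 522.7 -194.7   16. ]
 [ 519.1 -130.7   16. ]]
timer side corners
 [[ 578.6 -128.8   14. ]
 [ 583.  -193.    14. ]
 [ 528.8 -191.9   14. ]
 [ 516.9 -125.8   14. ]]
amber [[440.5   0.2  95. ]] [[439.9   1.6  95. ]]
white [[ 450.1 -114.8  130. ]] [[ 448.5 -114.3  130. ]]
vial [[ 446.1 -203.7   52. ]] [[ 443.7 -201.2   52. ]]
yellow [[ 456.4 -326.2   52. ]] tape [[435.5 349.9  14. ]]
```

```bash
cat >> h.py <<'E'
from scipy.spatial.transform import Rotation as R
np.set_printoptions(precision=2,suppress=True)
def goal(psi,tilt=0):
    x=np.array([0,0,-1.]);z=np.array([np.cos(psi),np.sin(psi),0]);y=np.cross(z,x)
    M=R.from_matrix(np.c_[x,y,z])
    return M*R.from_rotvec([0,0,tilt])
def plan(pos,psi,tilt=0,n=None):
    s=env.state();C=R.from_euler('xyz',s['tcp_rot'])
    G=goal(psi,tilt)
    rv=(C.inv()*G).as_rotvec()
    d=C.inv().apply(np.array(pos)-s['eef_pos'])
    print('t',round(s['t'],2),'pos',s['eef_pos'],'jaw',np.degrees(np.arctan2(*C.as_matrix()[1::-1,2])).round(2),'F',s['ft_force'],'open',round(s['opening']*95.1,1))
    print('shift(tool)',d,'turn',rv, 'j',s['joints'])
E
python3 - <<'E'
from h import *
C=R.from_euler('xyz',env.state()['tcp_rot']).as_matrix();print(C)
B=lambda p:[((u+.5)/5-.5+310,(v+.5)/5-.5+220) for u,v in p]
print('chiller corner',onz('top',B([(550,165),(575,160)]),0))
plan([552,-177,180],0.053)
plan([552,-177,180],0.053-np.pi)
E
```

```text
[[-0.    0.89  0.45]
 [ 0.    0.45 -0.89]
 [-1.    0.   -0.  ]]
chiller corner [[ 508.06 -268.28    0.  ]
 [ 510.83 -282.59    0.  ]]
t 0.1 pos [ 281.76 -557.67  239.11] jaw -63.2 F [ 0.44 -0.37 -0.56] open 95.2
shift(tool) [  59.38  412.84 -217.88] turn [-1.16 -0.   -0.  ] j [-1.21  0.49  1.56  0.    1.09 -0.11]
t 0.1 pos [ 281.76 -557.67  239.11] jaw -63.2 F [ 0.44 -0.37 -0.56] open 95.2
shift(tool) [  59.38  412.84 -217.88] turn [ 1.99 -0.    0.  ] j [-1.21  0.49  1.56  0.    1.09 -0.11]
```

```bash
cat >> h.py <<'E'
def rows(pos,psi,n,tilt=0):
    "equal-step straight path, rows in the tool frame as it turns"
    s=env.state();C=R.from_euler('xyz',s['tcp_rot']);G=goal(psi,tilt)
    rv=(C.inv()*G).as_rotvec()/n; d=(np.array(pos)-s['eef_pos'])/n
    plan(pos,psi,tilt)
    for i in range(n):
        print(np.r_[C.inv().apply(d).round(1),rv.round(3)].tolist()); C=C*R.from_rotvec(rv)
E
python3 - <<'E'
from h import *
rows([400,-180,240],0.053,8)
E
```

```text
t 0.1 pos [ 281.76 -557.67  239.11] jaw -63.2 F [ 0.44 -0.37 -0.56] open 95.2
shift(tool) [  -0.57  275.82 -283.8 ] turn [-1.16 -0.   -0.  ] j [-1.21  0.49  1.56  0.    1.09 -0.11]
[-0.1, 34.5, -35.5, -0.145, -0.0, -0.0]
[-0.1, 39.2, -30.1, -0.145, -0.0, -0.0]
[-0.1, 43.2, -24.2, -0.145, -0.0, -0.0]
[-0.1, 46.2, -17.7, -0.145, -0.0, -0.0]
[-0.1, 48.3, -10.9, -0.145, -0.0, -0.0]
[-0.1, 49.3, -3.8, -0.145, -0.0, -0.0]
[-0.1, 49.4, 3.3, -0.145, -0.0, -0.0]
[-0.1, 48.4, 10.4, -0.145, -0.0, -0.0]
```

>>> step_arm:
  rows:
    - [0,34,-35,-0.145,0,0]
    - [0,39,-30,-0.145,0,0]
    - [0,43,-24,-0.145,0,0]
    - [0,46,-18,-0.145,0,0]
    - [0,48,-11,-0.145,0,0]
    - [0,49,-4,-0.145,0,0]
    - [0,49,3,-0.145,0,0]
    - [0,48,10,-0.145,0,0]
  grip: 85

```text
t: 1.1
eef_pos: [393.1, -171.0, 237.4]
tcp_rot: [1.949, 1.567, 2.038]
ft_force: [-0.1, 0.2, -0.1]
opening: 0.893
```

Run:
```python
from h import *
rows([552,-177,180],0.053,4)
im=env.read_camera('side')[:,:,::-1]; cv2.imwrite('pics/side1.png',im)
```

```text
t 1.1 pos [ 393.1  -170.97  237.38] jaw 5.08 F [-0.12  0.17 -0.1 ] open 84.9
shift(tool) [ 57.06 -20.29 157.83] turn [ 0.04 -0.   -0.  ] j [-0.57  0.22  2.01  0.    0.92 -0.66]
[14.3, -5.1, 39.5, 0.009, -0.0, -0.001]
[14.3, -4.7, 39.5, 0.009, -0.0, -0.001]
[14.3, -4.3, 39.5, 0.009, -0.0, -0.001]
[14.3, -4.0, 39.6, 0.009, -0.0, -0.001]
```

View pics/side1.png

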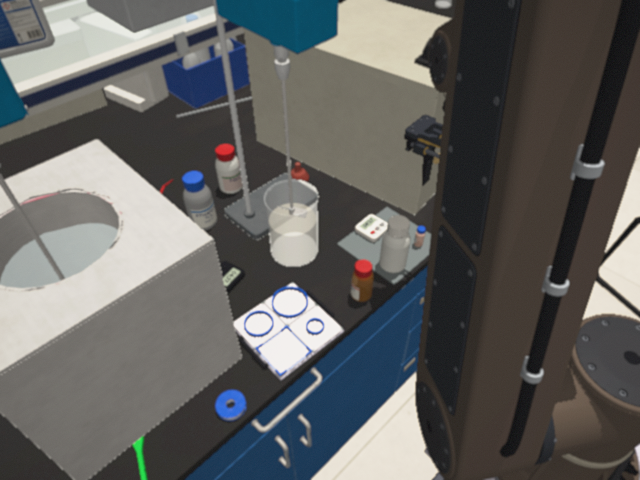

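>>> step_arm:
  rows:
    - [9,-5,39.5,-0.03,0,0]
    - [9,-5,39.5,-0.01,0,0]
    - [9,-4,39.5,0,0,0]
    - [9,-4,39.5,0,0,0]
    - [0,0,0,0,0,0]

```text
t: 1.78
eef_pos: [556.9, -161.5, 199.3]
tcp_rot: [1.954, 1.565, 2.097]
ft_force: [0.2, 0.9, 0.2]
opening: 0.897
```

Run:
```python
from h import *
plan([552,-177,130],0.053)
for n in('top','side'):
    im=env.read_camera(n)[:,:,::-1]; cv2.imwrite(f'pics/{n}2.png',im)
t=cv2.imread('pics/top2.png');s=cv2.imread('pics/side2.png')
a=cv2.resize(t[160:300,300:480],(400,311));b=cv2.resize(s[100:280,340:500],(400,450))
cv2.imwrite('pics/c2.png',np.hstack([np.vstack([a,np.zeros((139,400,3),np.uint8)]),b]))
```

```text
t 1.77 pos [ 556.88 -161.52  199.35] jaw 8.18 F [0.18 0.92 0.18] open 85.3
shift(tool) [ 69.28 -15.02  -6.87] turn [ 0.09 -0.   -0.01] j [-0.4   0.47  1.72  0.    0.96 -0.54]
```

View pics/c2.png

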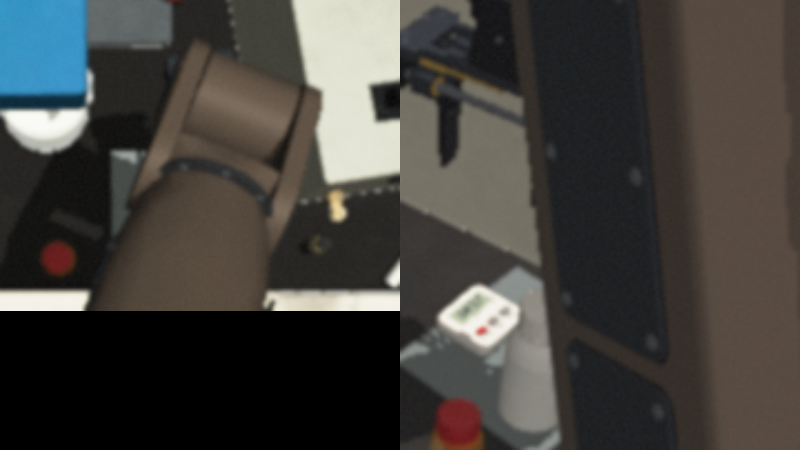

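Run:
```python
from h import *
s=env.state();print(s['joints'],s['eef_pos'],np.hypot(*s['eef_pos'][:2]))
A=np.array
J=[(.491555,1.559523),tuple(s['joints'][1:3])]
# wrist hub edge from top view at several heights
for z in(400,450,500,550): print(z,onz('top',[(444,203),(390,180),(360,250)],z))
# side1: hub at (437,55), find point on vertical line through tcp
o,d=ray('side',[(437,55),(428,175)])
for k in d:
    # closest approach to vertical line at (393,-171)
    M=np.c_[k,[0,0,-1]];sol=np.linalg.lstsq(M,A([393,-171,0])-o,rcond=None)[0];print('z on tool axis',sol[1],o+k*sol[0])
```

```text
[-0.4   0.47  1.72  0.    0.96 -0.54] [ 554.99 -161.68  200.21] 578.063277013009
400 [[ 580.12 -248.64  400.  ]
 [ 629.78 -138.09  400.  ]
 [ 483.67  -73.58  400.  ]]
450 [[ 571.25 -236.95  450.  ]
 [ 618.47 -131.84  450.  ]
 [ 479.54  -70.5   450.  ]]
500 [[ 562.38 -225.27  500.  ]
 [ 607.15 -125.59  500.  ]
 [ 475.41  -67.42  500.  ]]
550 [[ 553.5  -213.58  550.  ]
 [ 595.84 -119.34  550.  ]
 [ 471.28  -64.35  550.  ]]
z on tool axis 478.8189108357488 [ 443.28 -139.86  478.82]
z on tool axis 245.14494841919836 [ 424.89 -152.52  245.14]
```

Run:
```python
from h import *
im=cv2.imread('pics/top2.png'); crop(im,340,150,480,260,5.7,'pics/c2b.png')
```

```text
(no output)
```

View pics/c2b.png

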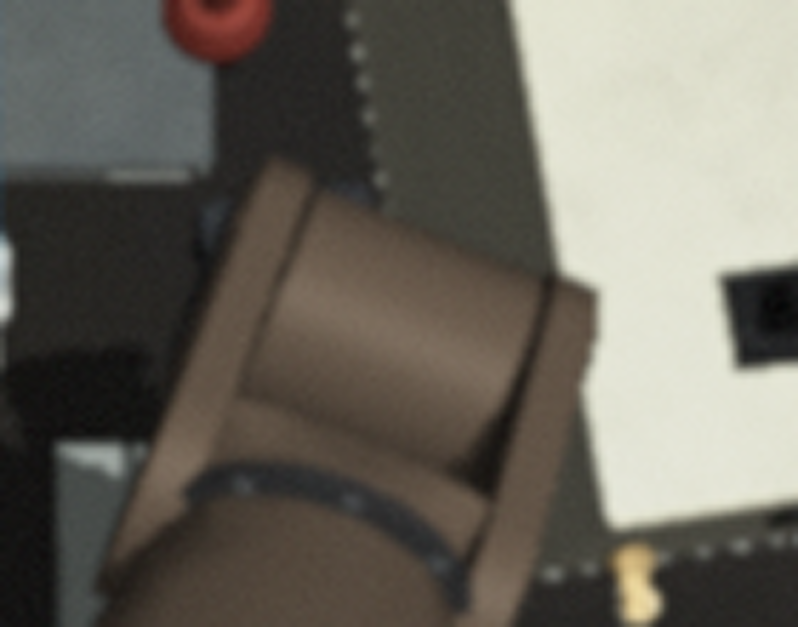

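View pics/side2.png

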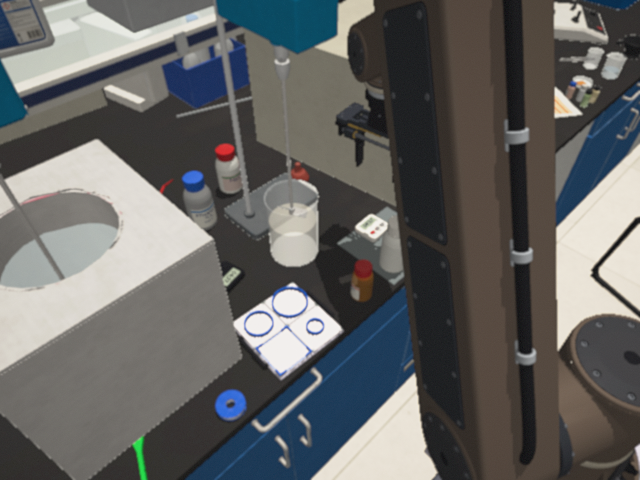

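Run:
```python
from h import *
# top0: chiller base dashed, top edges
im=cv2.imread('pics/top0.png'); crop(im,380,0,480,270,2.2,'pics/ch.png')
im=cv2.imread('pics/side0.png'); crop(im,230,0,500,220,2.9,'pics/chs.png')
```

```text
(no output)
```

View pics/ch.png

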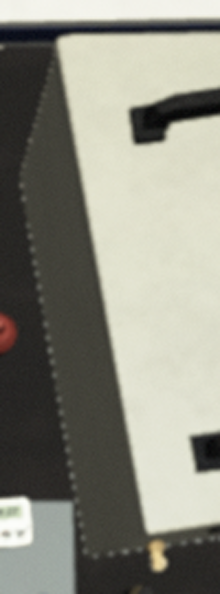

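View pics/chs.png

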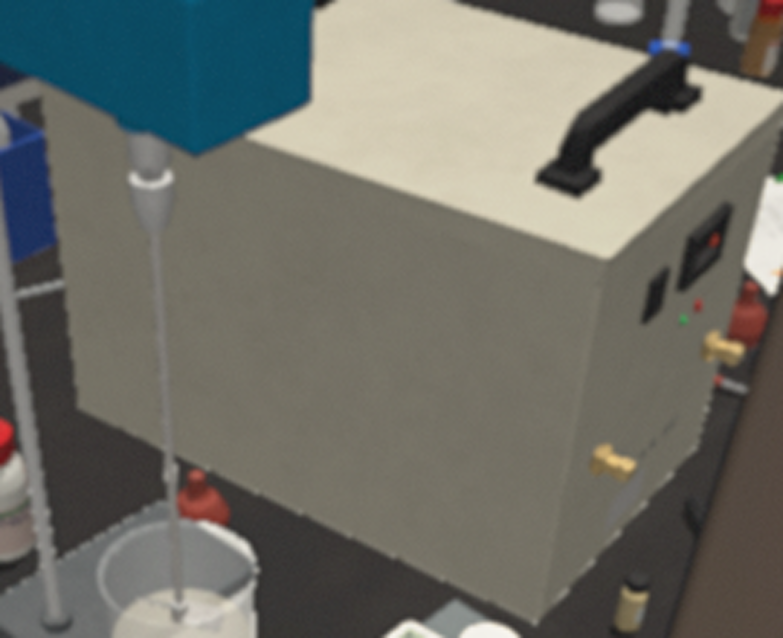

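Run:
```python
from h import *
C=lambda p:[((u+.5)/2.2-.5+380,(v+.5)/2.2-.5) for u,v in p]
S=lambda p:[((u+.5)/2.9-.5+230,(v+.5)/2.9-.5) for u,v in p]
print('base',onz('top',C([(20,175),(52,370),(85,550)]),0))
print('base side',onz('side',S([(80,408),(540,622)]),0))
for z in(300,350,400):print('top edge',onz('top',C([(58,38),(147,530)]),z),onz('side',S([(603,262)]),z))
for z in(400,450,480,500):print('wristR',z,onz('top',[(340+595/5.7,150+290/5.7),(340+275/5.7,150+155/5.7)],z))
```

```text
base [[1024.68 -190.51    0.  ]
 [ 755.76 -227.6     0.  ]
 [ 516.32 -264.97    0.  ]]
base side [[1030.58 -201.08   -0.  ]
 [ 510.68 -279.85    0.  ]]
top edge [[1044.79 -196.17  300.  ]
 [ 511.76 -275.05  300.  ]] [[ 547.02 -333.69  300.  ]]
top edge [[1015.91 -187.88  350.  ]
 [ 506.75 -263.23  350.  ]] [[ 500.29 -255.8   350.  ]]
top edge [[ 987.02 -179.59  400.  ]
 [ 501.73 -251.41  400.  ]] [[ 453.55 -177.9   400.  ]]
wristR 400 [[ 584.57 -249.57  400.  ]
 [ 635.79 -134.56  400.  ]]
wristR 450 [[ 575.48 -237.84  450.  ]
 [ 624.18 -128.48  450.  ]]
wristR 480 [[ 570.03 -230.8   480.  ]
 [ 617.21 -124.84  480.  ]]
wristR 500 [[ 566.39 -226.11  500.  ]
 [ 612.57 -122.41  500.  ]]
```

Run:
```python
from h import *
im=cv2.imread('pics/top0.png'); crop(im,40,80,260,270,3.5,'pics/ba.png')
im=cv2.imread('pics/side0.png'); crop(im,0,130,250,480,1.7,'pics/bas.png')
im=cv2.imread('pics/side2.png'); crop(im,320,0,420,180,3.3,'pics/gr2.png')
```

```text
(no output)
```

View pics/ba.png

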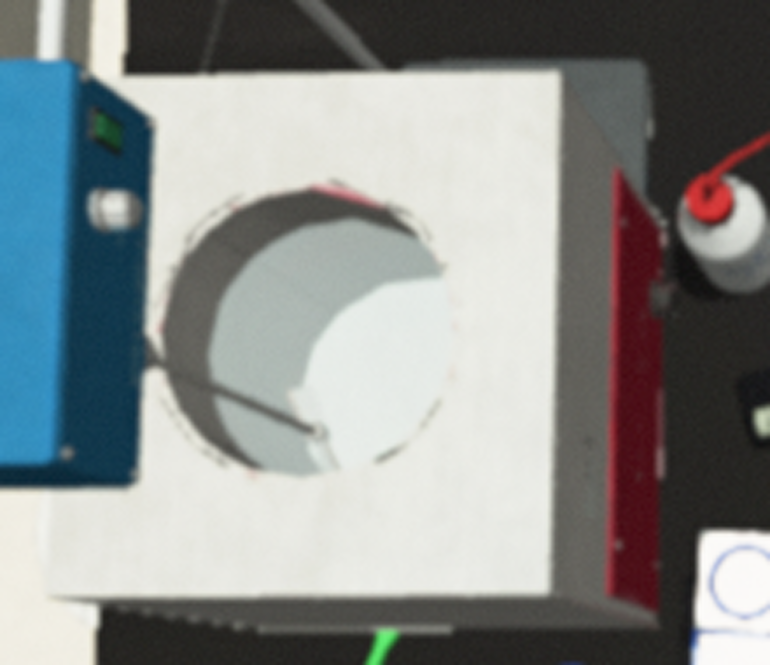

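View pics/bas.png

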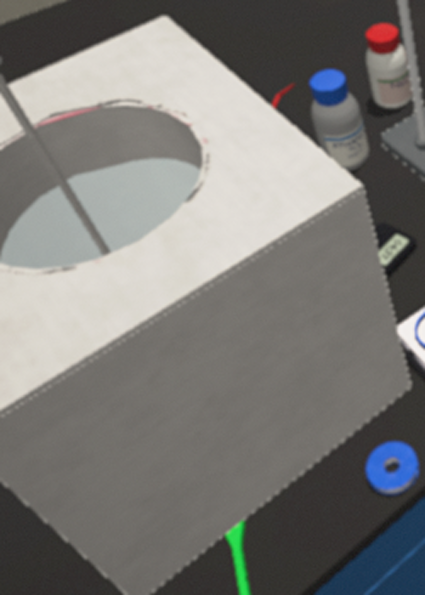

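View pics/gr2.png

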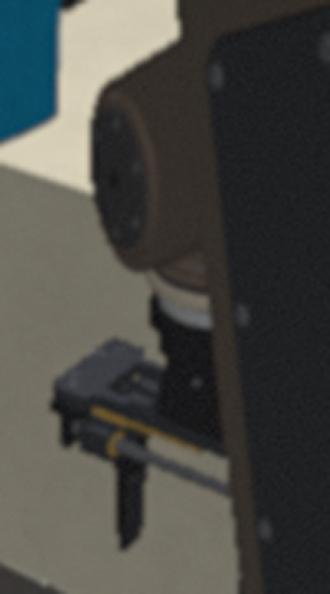

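Run:
```python
from h import *
C=lambda p:[((u+.5)/3.5-.5+40,(v+.5)/3.5-.5+80) for u,v in p]
S=lambda p:[((u+.5)/1.7-.5+0,(v+.5)/1.7-.5+130) for u,v in p]
print('base top',onz('top',C([(660,617),(660,220)]),0),'side',onz('side',S([(410,388)]),0))
for z in(300,340):print(z,onz('top',C([(549,595),(558,72)]),z),onz('side',S([(362,187)]),z))
G=lambda p:[((u+.5)/3.3-.5+320,(v+.5)/3.3-.5) for u,v in p]
o,d=ray('side',G([(115,178),(120,85),(118,270)]))
for k in d:
    # intersect with cheek plane: normal left=(.39,.92), through (577.6,-108.6)
    n=np.array([.39,.92,0]);t=(n@(np.array([577.6,-108.6,0])-o))/(n@k);print(o+k*t)
```

```text
base top [[502.26 281.23   0.  ]
 [837.67 285.77   0.  ]] side [[499.28 277.93   0.  ]]
300 [[495.38 291.99 300.  ]
 [847.54 292.93 300.  ]] [[526.14 263.62 300.  ]]
340 [[491.96 281.13 340.  ]
 [831.5  282.05 340.  ]] [[490.31 281.48 340.  ]]
[ 591.7  -114.58  439.66]
[ 591.03 -114.29  488.18]
[ 583.19 -110.97  392.2 ]
```

Run:
```python
from h import *
rows([450,-150,200],-1.518,10)
```

```text
t 1.88 pos [ 554.99 -161.68  200.21] jaw 8.14 F [0.41 0.21 0.36] open 85.1
shift(tool) [   0.62   26.42 -102.28] turn [ 1.66 -0.01 -0.  ] j [-0.4   0.47  1.72  0.    0.96 -0.54]
[0.1, 2.6, -10.2, 0.166, -0.001, -0.0]
[0.1, 0.9, -10.5, 0.166, -0.001, -0.0]
[0.0, -0.8, -10.5, 0.166, -0.001, -0.0]
[0.0, -2.6, -10.2, 0.166, -0.001, -0.0]
[0.0, -4.2, -9.7, 0.166, -0.001, -0.0]
[0.0, -5.8, -8.9, 0.166, -0.001, -0.0]
[0.0, -7.1, -7.8, 0.166, -0.001, -0.0]
[0.0, -8.3, -6.5, 0.166, -0.001, -0.0]
[0.0, -9.3, -5.0, 0.166, -0.001, -0.0]
[0.0, -10.0, -3.4, 0.166, -0.001, -0.0]
```

>>> step_arm:
  rows:
    - [0,14,-51,0,0,0]
    - [0,14,-51,0,0,0]
    - [0,0,0,0.16,0,0]
    - [0,0,0,0.16,0,0]
    - [0,0,0,0.16,0,0]
    - [0,0,0,0.16,0,0]
    - [0,0,0,0.16,0,0]
    - [0,0,0,0.16,0,0]
  grip: 92

```text
t: 2.88
eef_pos: [437.6, -147.8, 204.0]
tcp_rot: [2.877, 1.566, 2.024]
ft_force: [0.9, 0.1, -0.3]
opening: 0.967
```

>>> step_arm:
  rows:
    - [0,0,0,0.16,0,0]
    - [0,0,0,0.16,0,0]
    - [0,0,0,0.16,0,0]
    - [0,0,0,0.16,0,0]
    - [0,0,0,0,0,0]

```text
t: 3.5
eef_pos: [432.2, -147.8, 206.5]
tcp_rot: [-3.078, 1.568, 1.687]
ft_force: [0.6, 0.3, -0.2]
opening: 0.964
```

Run:
```python
from h import *
rows([539,-154,200],-1.518,3)
```

```text
t 3.5 pos [ 432.19 -147.77  206.54] jaw -86.94 F [ 0.63  0.26 -0.24] open 91.6
shift(tool) [  6.49 106.32  11.93] turn [ 0. -0.  0.] j [-0.48  0.3   2.    0.    0.85  1.04]
[2.2, 35.4, 4.0, 0.0, -0.001, 0.0]
[2.2, 35.4, 4.0, 0.0, -0.001, 0.0]
[2.2, 35.4, 4.0, 0.0, -0.001, 0.0]
```

>>> step_arm:
  rows:
    - [2,35,4,0,0,0]
    - [2,35,4,0,0,0]
    - [2,34,4,0,0,0]
    - [0,0,0,0,0,0]

```text
t: 4.0
eef_pos: [537.0, -154.3, 201.9]
tcp_rot: [2.772, 1.569, 1.269]
ft_force: [-1.3, -0.4, 0.1]
opening: 0.965
```

Run:
```python
from h import *
rows([539,-154,90],-1.518,3)
```

```text
t 4.0 pos [ 536.97 -154.34  201.9 ] jaw -86.1 F [-1.3  -0.37  0.12] open 91.8
shift(tool) [111.91   1.96   0.04] turn [ 0.02 -0.   -0.  ] j [-0.4   0.44  1.77  0.    0.93  1.1 ]
[37.3, 0.7, 0.0, 0.005, -0.001, -0.0]
[37.3, 0.7, -0.0, 0.005, -0.001, -0.0]
[37.3, 0.7, -0.0, 0.005, -0.001, -0.0]
```

>>> step_arm:
  rows:
    - [30,0.7,0,0.007,0,0]
    - [30,0.7,0,0.007,0,0]
    - [30,0.7,0,0,0,0]
    - [20,0,0,0,0,0]
    - [0,0,0,0,0,0]

```text
t: 4.62
eef_pos: [533.9, -154.0, 91.1]
tcp_rot: [3.059, 1.569, 1.555]
ft_force: [0.3, 1.2, 0.8]
opening: 0.966
```

Run:
```python
from h import *
rows([539,-154,32],-1.518,3)
for n in('top','side'):
    im=env.read_camera(n)[:,:,::-1]; cv2.imwrite(f'pics/{n}3.png',im)
t=cv2.imread('pics/top3.png');s=cv2.imread('pics/side3.png')
a=cv2.resize(t[160:300,300:480],(400,311));b=cv2.resize(s[100:280,300:460],(400,450))
cv2.imwrite('pics/c3.png',np.hstack([np.vstack([a,np.zeros((139,400,3),np.uint8)]),b]))
```

```text
t 4.62 pos [ 533.95 -153.99   91.1 ] jaw -86.15 F [0.32 1.15 0.83] open 91.9
shift(tool) [59.1   5.03  0.47] turn [ 0.01 -0.   -0.  ] j [-0.4   0.59  1.87  0.    0.68  1.1 ]
[19.7, 1.7, 0.2, 0.005, -0.001, -0.0]
[19.7, 1.7, 0.1, 0.005, -0.001, -0.0]
[19.7, 1.7, 0.1, 0.005, -0.001, -0.0]
```

View pics/c3.png

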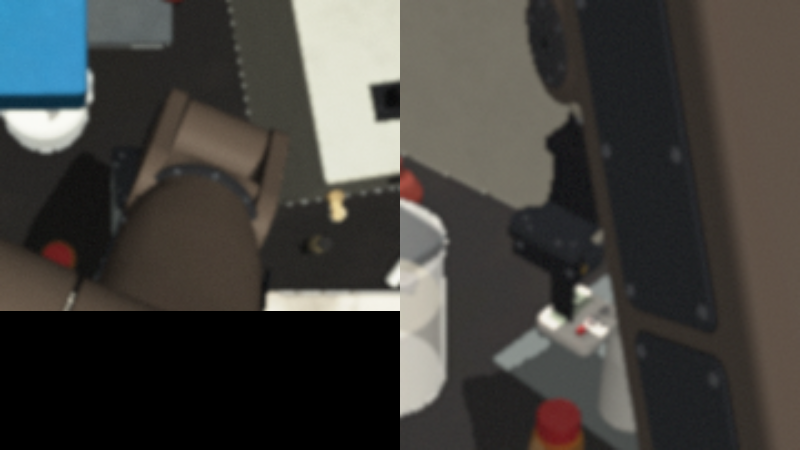

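>>> step_arm:
  rows:
    - [19,2,0,0.005,0,0]
    - [17,2,0,0.005,0,0]
    - [12,2,0,0.003,0,0]
    - [8,1,0,0,0,0]
    - [2,0,0,0,0,0]

```text
t: 5.35
eef_pos: [543.0, -154.0, 32.0]
tcp_rot: [1.54, 1.566, 0.023]
ft_force: [0.3, -0.2, -1.0]
opening: 0.969
```

Run:
```python
from h import *
rows([539,-154,32],-1.518,1)
im=env.read_camera('side')[:,:,::-1]; crop(im,330,180,430,255,7,'pics/c4.png')
```

```text
t 5.35 pos [ 542.99 -154.02   31.98] jaw -86.92 F [ 0.26 -0.23 -0.96] open 92.2
shift(tool) [-0.03 -3.98 -0.23] turn [ 0.  0. -0.] j [-0.39  0.69  1.88  0.    0.56  1.12]
[-0.0, -4.0, -0.2, 0.001, 0.0, -0.005]
```

View pics/c4.png

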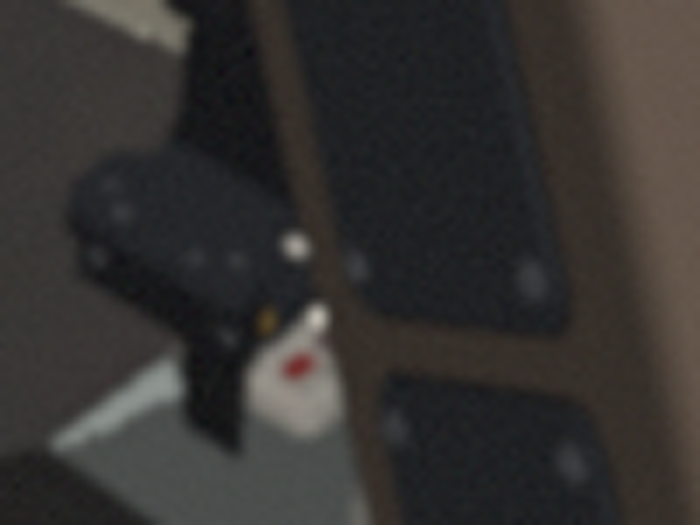

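Finger is beside the timer's left face, clear of it. Nudge back 4 mm in x and close.

>>> step_arm:
  rows:
    - [0,-4.5,0,0,0,0]
    - [0,0,0,0,0,0]

```text
t: 5.65
eef_pos: [538.2, -154.3, 32.5]
tcp_rot: [1.483, 1.566, -0.034]
ft_force: [0.2, -0.1, 0.7]
opening: 0.969
```

>>> step_arm:
  rows:
    - [0,0,0,0,0,0]
    - [0,0,0,0,0,0]
    - [0,0,0,0,0,0]
    - [0,0,0,0,0,0]
  grip: 50

```text
t: 6.15
eef_pos: [538.5, -154.5, 33.2]
tcp_rot: [1.407, 1.564, -0.11]
ft_force: [-0.2, -0.4, 0.3]
opening: 0.689
```

Run:
```python
from h import *
rows([539,-154,32],-1.518,1)
```

```text
t 6.15 pos [ 538.53 -154.53   33.23] jaw -86.92 F [-0.18 -0.43  0.31] open 65.5
shift(tool) [ 1.23  0.49 -0.5 ] turn [ 0.    0.   -0.01] j [-0.4   0.69  1.89  0.    0.56  1.12]
[1.2, 0.5, -0.5, 0.001, 0.001, -0.006]
```

>>> step_arm:
  rows:
    - [-10,0,0,0,0,0]
    - [-25,0,0,0,0,0]
    - [-35,0,0,0,0,0]
    - [-40,0,0,0,0,0]
    - [-40,-10,0,0,0,0]
    - [-35,-25,0,0,0,0]
    - [0,-35,0,0,0,0]
    - [0,-35,0,0,0,0]

```text
t: 7.15
eef_pos: [430.6, -159.7, 227.5]
tcp_rot: [1.276, 1.562, -0.239]
ft_force: [0.4, -0.8, -0.5]
opening: 0.692
```

Run:
```python
from h import *
rows([425,213.1,215],-1.619,8)
im=env.read_camera('side')[:,:,::-1]; cv2.imwrite('pics/side5.png',im)
```

```text
t 7.15 pos [ 430.6  -159.67  227.47] jaw -86.82 F [ 0.43 -0.8  -0.47] open 65.8
shift(tool) [  11.62   15.   -372.53] turn [ 0.1   0.   -0.01] j [-0.5   0.27  1.97  0.    0.9   1.01]
[1.5, 1.9, -46.6, 0.013, 0.0, -0.001]
[1.5, 1.3, -46.6, 0.013, 0.0, -0.001]
[1.5, 0.7, -46.6, 0.013, 0.0, -0.001]
[1.5, 0.1, -46.6, 0.013, 0.0, -0.001]
[1.5, -0.5, -46.6, 0.013, 0.0, -0.001]
[1.5, -1.1, -46.6, 0.013, 0.0, -0.001]
[1.5, -1.7, -46.6, 0.013, 0.0, -0.001]
[1.5, -2.3, -46.5, 0.013, 0.0, -0.001]
```

View pics/side5.png

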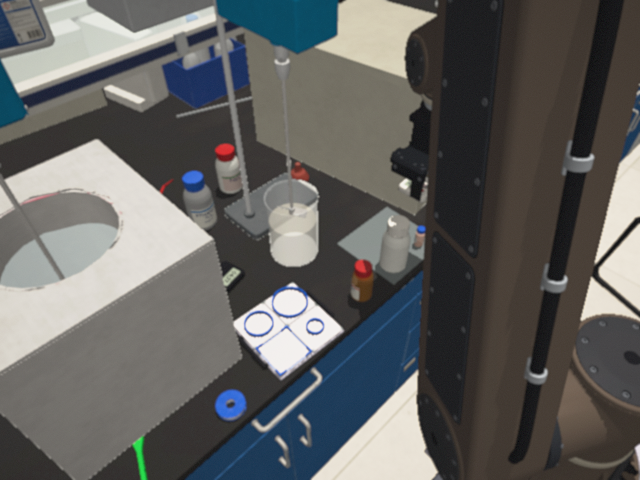

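>>> step_arm:
  rows:
    - [0,2,-35,0.013,0,0]
    - [0,1,-47,0.013,0,0]
    - [0,1,-50,0.013,0,0]
    - [0,0,-50,0.013,0,0]
    - [0,0,-50,0.013,0,0]
    - [0,0,-50,0.013,0,0]
    - [0,0,-45,0.013,0,0]
    - [0,0,-35,0.013,0,0]

```text
t: 8.2
eef_pos: [426.9, 212.1, 232.2]
tcp_rot: [1.478, 1.557, -0.151]
ft_force: [0.1, -0.5, -1.6]
opening: 0.692
```

Run:
```python
from h import *
rows([435.5,213.1,120],-1.619,4)
```

```text
t 8.2 pos [426.87 212.07 232.19] jaw -93.33 F [ 0.05 -0.53 -1.64] open 65.8
shift(tool) [112.29   7.02  -1.68] turn [-0.01  0.   -0.01] j [ 0.33  0.29  1.93 -0.01  0.92  1.96]
[28.1, 1.8, -0.4, -0.002, 0.0, -0.003]
[28.1, 1.9, -0.4, -0.002, 0.0, -0.003]
[28.1, 1.9, -0.4, -0.002, 0.0, -0.003]
[28.1, 2.0, -0.4, -0.002, 0.0, -0.003]
```

>>> step_arm:
  rows:
    - [28,2,0,0,0,-0.003]
    - [28,2,0,0,0,-0.003]
    - [28,2,0,-0.004,0,-0.003]
    - [28,2,0,-0.004,0,-0.003]
    - [20,0,0,0,0,0]
    - [5,0,0,0,0,0]

```text
t: 8.95
eef_pos: [436.4, 215.0, 95.2]
tcp_rot: [1.708, 1.564, 0.093]
ft_force: [0.3, -1.0, -0.3]
opening: 0.695
```

Run:
```python
from h import *
rows([435.5,213.1,50],-1.619,4)
for n in('top','side'):
    im=env.read_camera(n)[:,:,::-1]; cv2.imwrite(f'pics/{n}6.png',im)
t=cv2.imread('pics/top6.png');s=cv2.imread('pics/side6.png')
a=cv2.resize(t[200:320,190:350],(400,300));b=cv2.resize(s[230:410,200:360],(400,450))
cv2.imwrite('pics/c6.png',np.hstack([np.vstack([a,np.zeros((150,400,3),np.uint8)]),b]))
```

```text
t 8.95 pos [436.41 214.98  95.24] jaw -92.57 F [ 0.32 -1.   -0.35] open 66.1
shift(tool) [45.23 -1.11  1.96] turn [ 0.   -0.   -0.01] j [ 0.32  0.51  2.04 -0.    0.58  1.94]
[11.3, -0.3, 0.5, 0.001, -0.0, -0.002]
[11.3, -0.3, 0.5, 0.001, -0.0, -0.002]
[11.3, -0.2, 0.5, 0.001, -0.0, -0.002]
[11.3, -0.2, 0.5, 0.001, -0.0, -0.002]
```

View pics/c6.png

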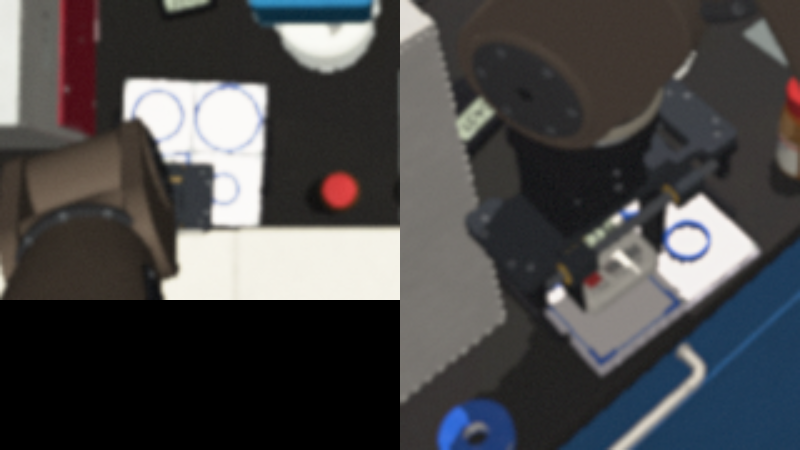

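>>> step_arm:
  rows:
    - [15,-0.5,0.7,0,0,0]
    - [12,-0.5,0.7,0,0,-0.003]
    - [8,0,0.6,0,0,-0.003]
    - [2,0,0,0,0,0]

```text
t: 9.55
eef_pos: [437.4, 213.7, 60.7]
tcp_rot: [2.073, 1.564, 0.458]
ft_force: [-0.3, 0.4, -0.1]
opening: 0.689
```

Run:
```python
from h import *
rows([435.5,213.1,43.5],-1.619,2)
im=env.read_camera('side')[:,:,::-1]; crop(im,220,280,350,390,6,'pics/c7.png')
```

```text
t 9.55 pos [437.36 213.69  60.72] jaw -92.56 F [-0.32  0.39 -0.07] open 65.5
shift(tool) [17.2  -1.93  0.72] turn [ 0.   -0.   -0.01] j [0.32 0.58 2.06 0.   0.5  1.93]
[8.6, -1.0, 0.4, 0.002, -0.002, -0.003]
[8.6, -0.9, 0.4, 0.002, -0.002, -0.003]
```

View pics/c7.png

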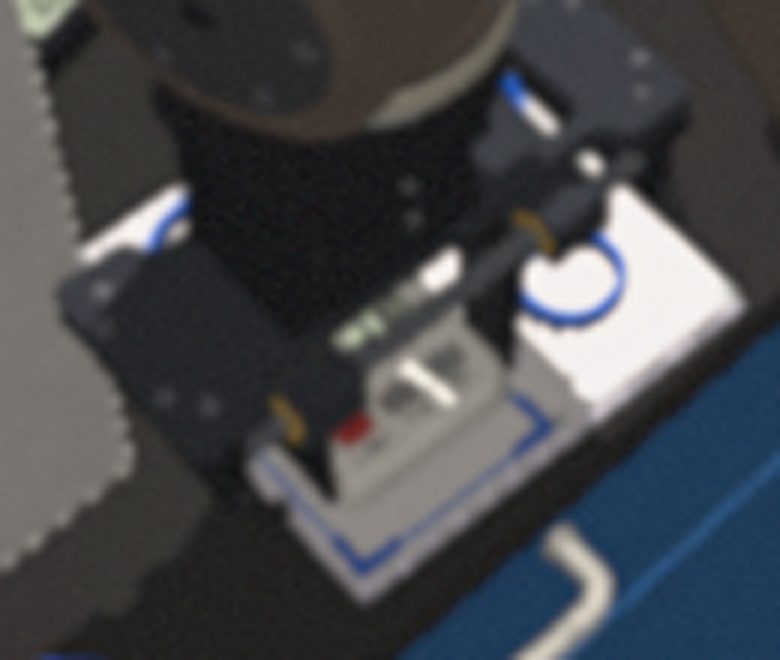

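Run:
```python
from h import *
im=env.read_camera('side')[:,:,::-1].copy()
s=6; c=cv2.resize(im[280:390,220:350],None,fx=s,fy=s,interpolation=cv2.INTER_CUBIC)
def draw(P,col):
    p=((proj('side',P)-[220,280]+.5)*s-.5).round().astype(int); cv2.polylines(c,[p.reshape(-1,1,2)],True,col,1)
def sq(cx,cy,hx,hy,z,a):
    Rm=np.array([[np.cos(a),-np.sin(a)],[np.sin(a),np.cos(a)]])
    return [np.r_[Rm@[i*hx,j*hy]+[cx,cy],z] for i,j in((-1,-1),(1,-1),(1,1),(-1,1))]
draw(sq(450.9,213.1,31,33,28,-.047),(0,255,0));draw(sq(450.9,213.1,31,33,44,-.047),(0,200,255))
draw(sq(449,212.5,36,36,16,-.048),(0,0,255))
cv2.imwrite('pics/c7b.png',c)
```

```text
(no output)
```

View pics/c7b.png

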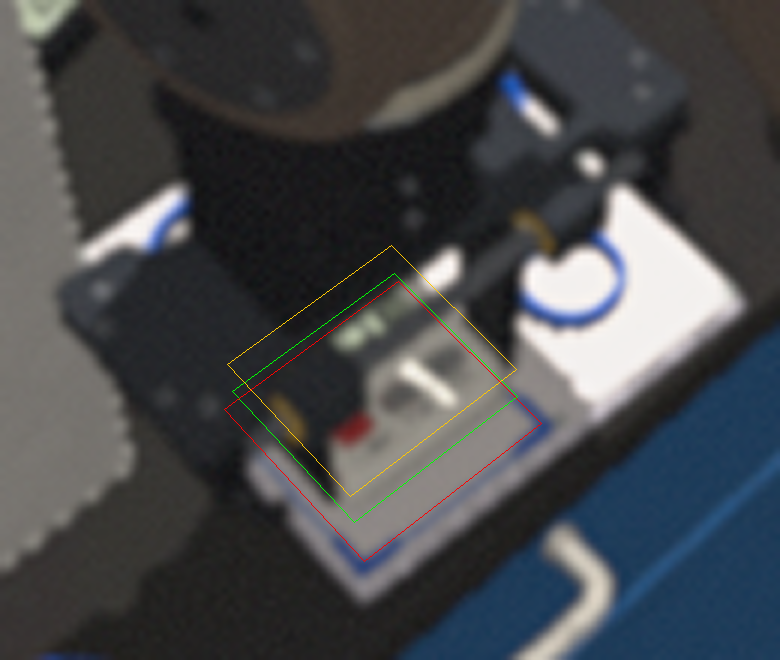

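Run:
```python
from h import *
im=env.read_camera('side')[:,:,::-1].copy()
c=im[325:380,265:315].astype(float); c=np.clip((c-40)*1.5,0,255).astype(np.uint8)
c=cv2.resize(c,None,fx=10,fy=10,interpolation=cv2.INTER_CUBIC);cv2.imwrite('pics/c7c.png',c)
```

```text
(no output)
```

View pics/c7c.png

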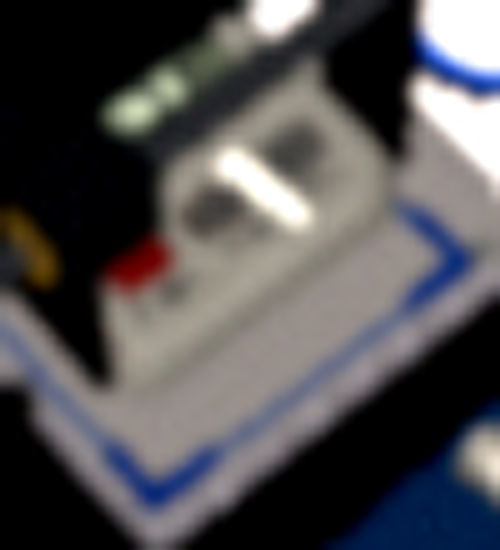

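>>> step_arm:
  rows:
    - [8,-1.5,0.5,0,0,0]
    - [6,-1,0.3,0,0,0]
    - [2,0,0,0,0,0]

```text
t: 10.07
eef_pos: [434.9, 213.1, 44.4]
tcp_rot: [2.045, 1.563, 0.43]
ft_force: [-1.1, 0.7, -1.1]
opening: 0.692
```

Run:
```python
from h import *
rows([434.8,213.1,43],-1.619,1)
im=env.read_camera('side')[:,:,::-1].copy()
c=im[325:380,245:315].astype(float); c=np.clip((c-40)*1.5,0,255).astype(np.uint8)
c=cv2.resize(c,None,fx=10,fy=10,interpolation=cv2.INTER_CUBIC);cv2.imwrite('pics/c8.png',c)
```

```text
t 10.07 pos [434.95 213.15  44.41] jaw -92.56 F [-1.11  0.66 -1.1 ] open 65.8
shift(tool) [ 1.41 -0.15  0.06] turn [ 0.   -0.   -0.01] j [0.32 0.61 2.08 0.   0.45 1.93]
[1.4, -0.2, 0.1, 0.004, -0.004, -0.007]
```

View pics/c8.png

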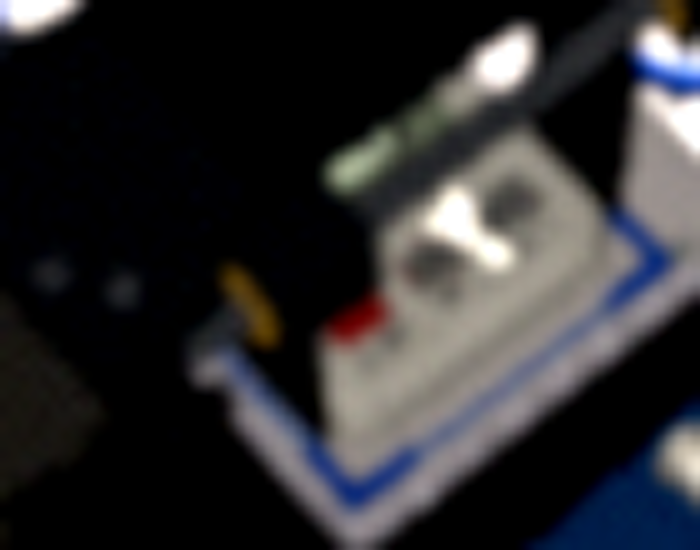

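>>> step_arm:
  rows:
    - [1.5,0,0,0,0,0]
    - [0.5,0,0,0,0,0]

```text
t: 10.38
eef_pos: [435.0, 213.2, 43.0]
tcp_rot: [2.043, 1.562, 0.428]
ft_force: [-3.3, -2.6, 12.6]
opening: 0.691
```

>>> step_arm:
  rows:
    - [0,0,0,0,0,0]
    - [0,0,0,0,0,0]
    - [0,0,0,0,0,0]
    - [0,0,0,0,0,0]
  grip: 79

```text
t: 10.88
eef_pos: [435.4, 213.4, 43.3]
tcp_rot: [2.03, 1.561, 0.415]
ft_force: [-0.2, 0.9, -0.1]
opening: 0.832
```

Seated (12.6 N contact, then released). Up.

>>> step_arm:
  rows:
    - [-12,0,0,0,0,0]
    - [-25,0,0,0,0,0]
    - [-40,0,0,0,0,0]
    - [-40,0,0,0,0,0]
    - [-40,0,0,0,0,0]
    - [0,0,0,0,0,0]

```text
t: 11.62
eef_pos: [433.6, 212.6, 208.7]
tcp_rot: [2.022, 1.561, 0.406]
ft_force: [1.4, -1.0, -0.7]
opening: 0.831
```

Run:
```python
from h import *
plan([445,-202.5,200],0.15)
plan([445,-202.5,200],0.15-np.pi)
im=env.read_camera('side')[:,:,::-1].copy()
crop(im,200,270,360,390,5,'pics/c9.png')
```

```text
t 11.62 pos [433.59 212.61 208.67] jaw -92.56 F [ 1.37 -1.04 -0.68] open 79.0
shift(tool) [  7.09  29.85 414.22] turn [-1.77  0.   -0.01] j [0.32 0.33 1.94 0.   0.86 1.93]
t 11.62 pos [433.59 212.61 208.67] jaw -92.56 F [ 1.37 -1.04 -0.68] open 79.0
shift(tool) [  7.09  29.85 414.22] turn [ 1.38 -0.01 -0.  ] j [0.32 0.33 1.94 0.   0.86 1.93]
```

View pics/c9.png

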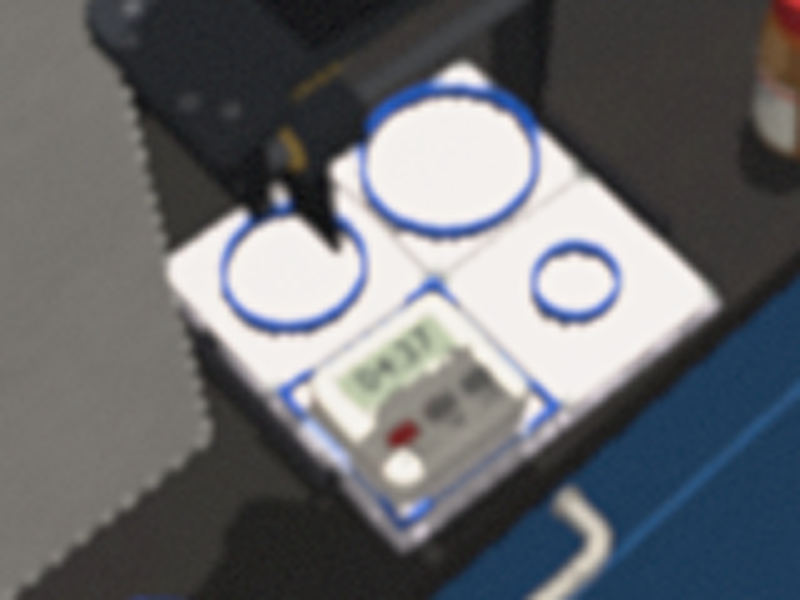

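Run:
```python
from h import *
rows([443,-200,205],0.15,11)
```

```text
t 11.68 pos [433.01 212.41 207.2 ] jaw -92.56 F [0.26 0.03 1.36] open 78.8
shift(tool) [  0.92  28.37 411.56] turn [-1.77  0.   -0.01] j [0.32 0.33 1.94 0.   0.86 1.93]
[0.1, 2.6, 37.4, -0.16, 0.0, -0.001]
[0.1, -3.4, 37.3, -0.16, 0.0, -0.001]
[0.1, -9.4, 36.3, -0.16, 0.0, -0.001]
[0.1, -15.0, 34.4, -0.16, 0.0, -0.001]
[0.1, -20.3, 31.5, -0.16, 0.0, -0.001]
[0.1, -25.1, 27.9, -0.16, 0.0, -0.001]
[0.1, -29.2, 23.5, -0.16, 0.0, -0.001]
[0.1, -32.6, 18.5, -0.16, 0.0, -0.001]
[0.1, -35.2, 13.1, -0.16, 0.0, -0.001]
[0.1, -36.8, 7.3, -0.16, 0.0, -0.001]
[0.2, -37.5, 1.3, -0.16, 0.0, -0.001]
```

>>> step_arm:
  rows:
    - [0,2,37,-0.16,0,0]
    - [0,-3,37,-0.16,0,0]
    - [0,-9,36,-0.16,0,0]
    - [0,-15,34,-0.16,0,0]
    - [0,-20,31,-0.16,0,0]
    - [0,-25,28,-0.16,0,0]
    - [0,-29,24,-0.16,0,0]
    - [0,-32,19,-0.16,0,0]
  grip: 60

```text
t: 12.68
eef_pos: [442.2, -91.9, 199.7]
tcp_rot: [2.759, 1.563, 2.469]
ft_force: [1.0, 0.5, -0.6]
opening: 0.629
```

Run:
```python
from h import *
rows([443,-200,205],0.15,4)
for n in('top','side'):
    im=env.read_camera(n)[:,:,::-1]; cv2.imwrite(f'pics/{n}10.png',im)
t=cv2.imread('pics/top10.png')
crop(t,190,220,350,295,5,'pics/t10.png')
```

```text
t 12.68 pos [442.2  -91.92 199.68] jaw -16.66 F [ 0.98  0.46 -0.64] open 59.9
shift(tool) [  -5.83 -103.3    31.71] turn [-0.44 -0.01 -0.  ] j [-0.35  0.3   2.01  0.    0.83 -0.06]
[-1.5, -25.8, 7.9, -0.11, -0.002, -0.001]
[-1.4, -26.5, 5.0, -0.11, -0.002, -0.001]
[-1.4, -26.9, 2.1, -0.11, -0.002, -0.001]
[-1.4, -27.0, -0.9, -0.11, -0.002, -0.001]
```

View pics/t10.png

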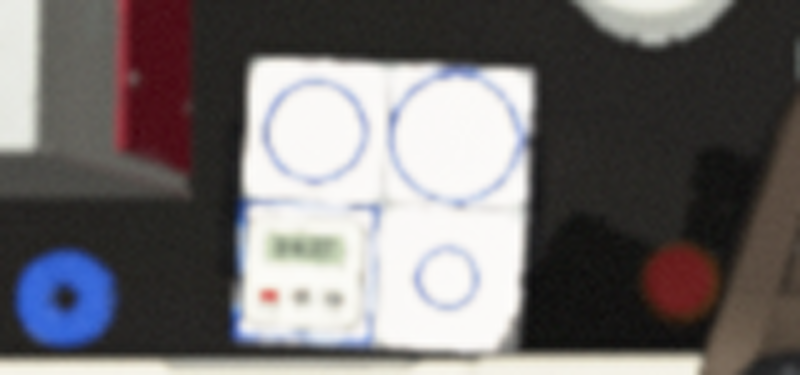

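>>> step_arm:
  rows:
    - [-1,-26,8,-0.11,0,0]
    - [-1,-26,5,-0.11,0,0]
    - [-1,-27,2,-0.11,0,0]
    - [-1,-27,-1,-0.11,0,0]
    - [0,0,0,0,0,0]

```text
t: 13.4
eef_pos: [440.9, -200.9, 198.9]
tcp_rot: [2.395, 1.554, 2.545]
ft_force: [0.8, 0.3, -0.4]
opening: 0.628
```

Run:
```python
from h import *
rows([445,-202.5,100],0.15,4)
```

```text
t 13.4 pos [ 440.9  -200.95  198.93] jaw 8.6 F [ 0.76  0.33 -0.42] open 59.7
shift(tool) [98.84 -3.25  5.01] turn [-0.   -0.01 -0.01] j [-0.56  0.35  1.93  0.    0.87 -0.71]
[24.7, -0.8, 1.3, -0.0, -0.003, -0.003]
[24.7, -0.7, 1.2, -0.0, -0.003, -0.003]
[24.7, -0.7, 1.1, -0.0, -0.003, -0.003]
[24.7, -0.6, 1.0, -0.0, -0.003, -0.003]
```

>>> step_arm:
  rows:
    - [25,-1,1,0,-0.003,-0.003]
    - [25,-1,1,0,-0.003,-0.003]
    - [25,-0.5,1,0,-0.003,-0.003]
    - [20,-0.5,1,0,-0.003,-0.003]
    - [0,0,0,0,0,0]

```text
t: 14.02
eef_pos: [442.9, -195.9, 99.5]
tcp_rot: [2.441, 1.566, 2.576]
ft_force: [-0.2, -0.2, 1.2]
opening: 0.631
```

Run:
```python
from h import *
rows([445,-202.5,42],0.15,3)
for n in('side',):
    im=env.read_camera(n)[:,:,::-1]; cv2.imwrite(f'pics/{n}11.png',im)
crop(im,340,150,480,260,5.5,'pics/c11.png')
```

```text
t 14.03 pos [ 442.91 -195.88   99.49] jaw 7.69 F [-0.25 -0.16  1.22] open 60.0
shift(tool) [57.47 -7.02  1.4 ] turn [-0.02 -0.   -0.  ] j [-0.55  0.51  2.04  0.    0.6  -0.69]
[19.2, -2.3, 0.5, -0.005, -0.001, -0.001]
[19.2, -2.3, 0.4, -0.005, -0.001, -0.001]
[19.2, -2.3, 0.4, -0.005, -0.001, -0.001]
```

View pics/c11.png

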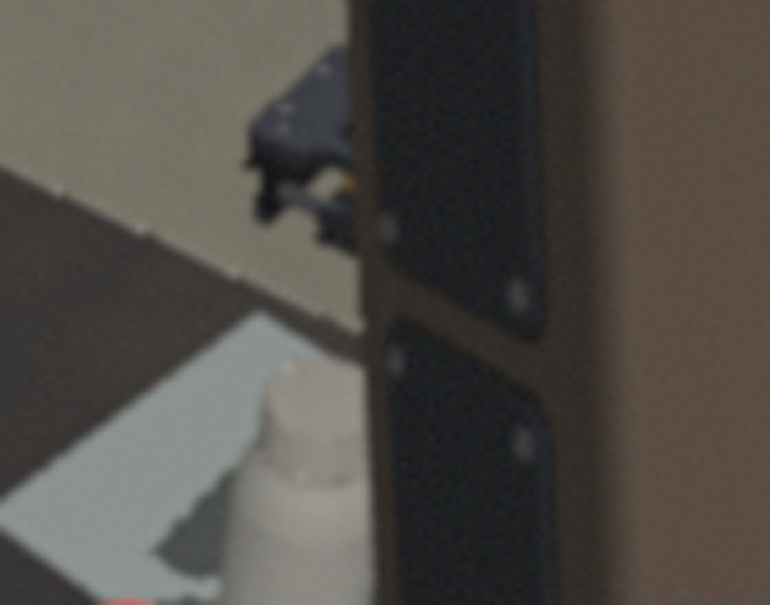

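>>> step_arm:
  rows:
    - [0,-6,1.5,-0.01,0,0]
    - [0,-1,0.5,-0.005,0,0]
    - [0,0,0,0,0,0]

```text
t: 14.45
eef_pos: [447.0, -202.9, 102.1]
tcp_rot: [2.334, 1.57, 2.483]
ft_force: [-0.5, 0.2, -0.8]
opening: 0.631
```

Run:
```python
from h import *
rows([445,-202.5,42],0.15,4)
```

```text
t 14.45 pos [ 447.01 -202.93  102.12] jaw 8.56 F [-0.5   0.15 -0.83] open 60.0
shift(tool) [60.12  0.68 -1.88] turn [-0. -0. -0.] j [-0.56  0.51  2.02  0.    0.62 -0.71]
[15.0, 0.2, -0.5, -0.0, -0.0, -0.0]
[15.0, 0.2, -0.5, -0.0, -0.0, -0.0]
[15.0, 0.2, -0.5, -0.0, -0.0, -0.0]
[15.0, 0.2, -0.5, -0.0, -0.0, -0.0]
```

>>> step_arm:
  rows:
    - [16,0.2,-0.5,0,0,0]
    - [16,0.2,-0.5,0,0,0]
    - [14,0.2,-0.5,0,0,0]
    - [10,0,-0.4,0,0,0]
    - [3,0,0,0,0,0]

```text
t: 15.08
eef_pos: [445.6, -203.3, 42.6]
tcp_rot: [-0.652, 1.568, -0.504]
ft_force: [0.3, -0.1, 0.0]
opening: 0.632
```

Run:
```python
from h import *
rows([445,-202.5,42],0.15,1)
```

```text
t 15.07 pos [ 445.64 -203.27   42.61] jaw 8.47 F [ 0.34 -0.08  0.03] open 60.1
shift(tool) [ 0.61  0.86 -0.52] turn [-0.  0.  0.] j [-0.56  0.61  2.06  0.    0.46 -0.71]
[0.6, 0.9, -0.5, -0.002, 0.002, 0.001]
```

>>> step_arm:
  rows:
    - [0,0.8,0,0,0,0]
    - [0,0,0,0,0,0]
    - [0,0,0,0,0,0]
    - [0,0,0,0,0,0]
    - [0,0,0,0,0,0]
    - [0,0,0,0,0,0]
  grip: 10

```text
t: 15.82
eef_pos: [446.0, -202.7, 43.6]
tcp_rot: [-0.672, 1.567, -0.524]
ft_force: [0.3, -1.2, 0.5]
opening: 0.212
```

>>> step_arm:
  rows:
    - [0,0,0,0,0,0]
    - [-10,0,0,0,0,0]
    - [-25,0,0,0,0,0]
    - [-40,0,0,0,0,0]
    - [-45,0,0,0,0,0]
    - [-45,0,0,0,0,0]
    - [-20,0,0,0,0,0]
    - [0,0,0,0,0,0]

```text
t: 16.82
eef_pos: [444.6, -201.8, 238.0]
tcp_rot: [-0.682, 1.566, -0.534]
ft_force: [0.0, 1.1, -0.7]
opening: 0.217
```

Run:
```python
from h import *
rows([436,133,200],0.05,8)
```

```text
t 16.82 pos [ 444.62 -201.84  237.98] jaw 8.47 F [ 0.01  1.15 -0.68] open 20.6
shift(tool) [ 37.05 332.58  40.67] turn [0.1 0.  0. ] j [-0.56  0.3   1.89  0.    0.95 -0.71]
[4.6, 41.6, 5.1, 0.012, 0.001, 0.0]
[4.6, 41.6, 4.6, 0.012, 0.001, 0.0]
[4.7, 41.7, 4.1, 0.012, 0.001, 0.0]
[4.7, 41.7, 3.6, 0.012, 0.001, 0.0]
[4.7, 41.8, 3.1, 0.012, 0.001, 0.0]
[4.7, 41.8, 2.5, 0.012, 0.001, 0.0]
[4.7, 41.8, 2.0, 0.012, 0.001, 0.0]
[4.7, 41.8, 1.5, 0.012, 0.001, 0.0]
```

>>> step_arm:
  rows:
    - [2,33,5,0.012,0,0]
    - [2,44,5,0.012,0,0]
    - [2,45,4,0.012,0,0]
    - [2,45,4,0.012,0,0]
    - [2,45,3,0.012,0,0]
    - [4,45,2,0.012,0,0]
    - [4,41,2,0.012,0,0]
    - [4,32,1,0.012,0,0]

```text
t: 17.82
eef_pos: [432.6, 137.6, 208.2]
tcp_rot: [-2.793, 1.566, -2.749]
ft_force: [0.2, -0.1, 0.1]
opening: 0.213
```

Run:
```python
from h import *
rows([444.7,133,110],0.05,4)
im=env.read_camera('side')[:,:,::-1]
crop(im,200,160,420,350,3.6,'pics/c12.png')
```

```text
t 17.82 pos [432.59 137.64 208.2 ] jaw 2.51 F [ 0.2  -0.15  0.06] open 20.3
shift(tool) [98.15 -5.   12.35] turn [-0.01 -0.    0.  ] j [ 0.16  0.29  2.   -0.    0.86  0.12]
[24.5, -1.3, 3.1, -0.002, -0.001, 0.0]
[24.5, -1.3, 3.1, -0.002, -0.001, 0.0]
[24.5, -1.3, 3.0, -0.002, -0.001, 0.0]
[24.5, -1.3, 3.0, -0.002, -0.001, 0.0]
```

View pics/c12.png

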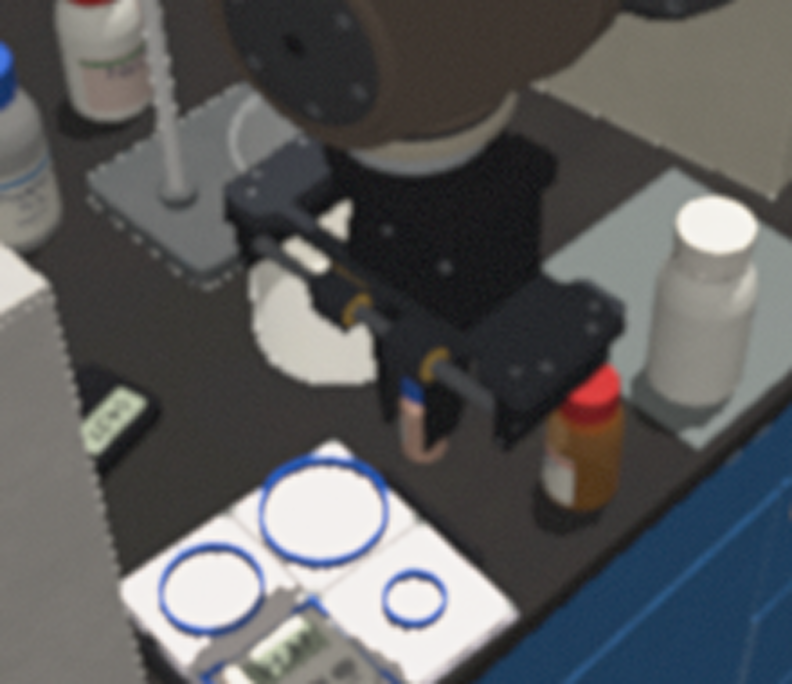

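>>> step_arm:
  rows:
    - [25,-1.5,4,-0.002,0,0]
    - [30,-1.5,3,0,0,0]
    - [30,-1.3,3,0,0,0]
    - [25,-1.3,2,0,0,0]
    - [10,0,0,0,0,0]
    - [0,0,0,0,0,0]

```text
t: 18.62
eef_pos: [440.9, 135.5, 80.3]
tcp_rot: [-3.001, 1.559, -2.952]
ft_force: [-1.4, 0.2, 0.7]
opening: 0.212
```

```bash
cat > ov.py <<'E'
from h import *
def overlay(name,box,s,circles,n='side'):
    im=env.read_camera(n)[:,:,::-1]; x0,y0,x1,y1=box
    c=cv2.resize(im[y0:y1,x0:x1],None,fx=s,fy=s,interpolation=cv2.INTER_CUBIC)
    a=np.linspace(0,2*np.pi,60)
    for cx,cy,z,r,col in circles:
        P=np.c_[cx+r*np.cos(a),cy+r*np.sin(a),0*a+z]
        p=((proj(n,P)-[x0,y0]+.5)*s-.5).round().astype(int);cv2.polylines(c,[p.reshape(-1,1,2)],True,col,1)
    cv2.imwrite(name,c)
E
python3 - <<'E'
from ov import *
rows([444.7,133,60],0.05,3)
e=env.state()['eef_pos']
overlay('pics/c13.png',(250,260,370,350),6.5,[(e[0],e[1],e[2]-42.5,10.5,(0,255,0)),(444.7,133,18,15.5,(0,0,255)),(e[0],e[1],e[2]+9.5,10,(0,255,255))])
E
```

```text
t 18.62 pos [440.88 135.46  80.33] jaw 2.79 F [-1.36  0.24  0.73] open 20.2
shift(tool) [20.29 -2.61  3.94] turn [-0.   -0.01  0.  ] j [ 0.15  0.52  2.1  -0.    0.53  0.11]
[6.8, -0.9, 1.3, -0.0, -0.004, 0.001]
[6.8, -0.9, 1.3, -0.0, -0.004, 0.001]
[6.8, -0.9, 1.3, -0.0, -0.004, 0.001]
```

View pics/c13.png

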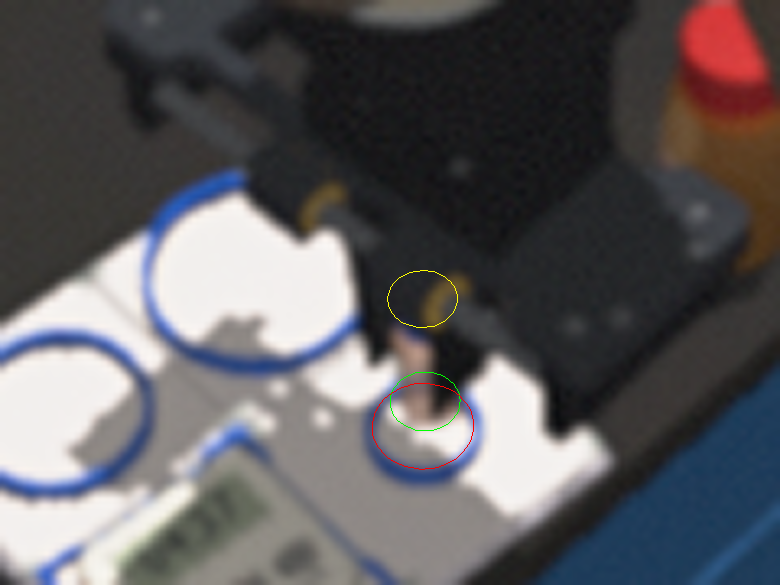

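>>> step_arm:
  rows:
    - [7,-0.8,1.3,0,-0.004,0]
    - [6,-0.8,1.2,0,-0.004,0]
    - [3,0,0.5,0,-0.002,0]
    - [0,0,0,0,0,0]

```text
t: 19.18
eef_pos: [444.9, 134.1, 65.4]
tcp_rot: [-0.438, 1.568, -0.389]
ft_force: [-0.3, -0.1, 0.5]
opening: 0.213
```

Run:
```python
from ov import *
rows([444.7,133,52],0.05,1)
e=env.state()['eef_pos']
overlay('pics/c14.png',(250,260,370,350),6.5,[(e[0],e[1],e[2]-42.5,10.5,(0,255,0))])
```

```text
t 19.18 pos [444.92 134.09  65.37] jaw 2.8 F [-0.26 -0.1   0.53] open 20.3
shift(tool) [13.37 -1.06 -0.31] turn [-0.  0.  0.] j [ 0.15  0.55  2.11 -0.    0.48  0.11]
[13.4, -1.1, -0.3, -0.001, 0.003, 0.001]
```

View pics/c14.png

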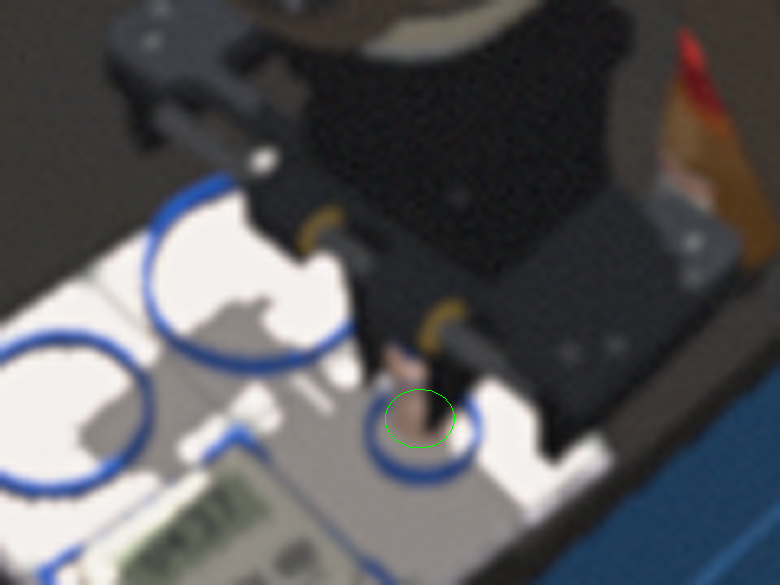

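>>> step_arm:
  rows:
    - [6,-0.5,0,0,0,0]
    - [4,-0.3,0,0,0,0]
    - [2,0,0,0,0,0]
    - [1,0,0,0,0,0]

```text
t: 19.73
eef_pos: [445.2, 133.3, 53.2]
tcp_rot: [-0.257, 1.566, -0.208]
ft_force: [-6.4, -0.6, 37.3]
opening: 0.214
```

>>> step_arm:
  rows:
    - [-0.8,0,0,0,0,0]
    - [0,0,0,0,0,0]

```text
t: 19.98
eef_pos: [445.3, 133.3, 54.3]
tcp_rot: [-0.214, 1.566, -0.165]
ft_force: [0.7, 0.2, 0.1]
opening: 0.212
```

>>> step_arm:
  rows:
    - [0,0,0,0,0,0]
    - [0,0,0,0,0,0]
    - [0,0,0,0,0,0]
  grip: 45

```text
t: 20.35
eef_pos: [445.3, 133.3, 53.9]
tcp_rot: [-0.254, 1.566, -0.205]
ft_force: [-0.9, 0.6, -0.4]
opening: 0.451
```

>>> step_arm:
  rows:
    - [-15,0,0,0,0,0]
    - [-30,0,0,0,0,0]
    - [-40,0,0,0,0,0]
    - [-40,0,0,0,0,0]
    - [-20,0,0,0,0,0]
    - [0,0,0,0,0,0]

```text
t: 21.1
eef_pos: [444.3, 133.4, 202.5]
tcp_rot: [-0.55, 1.568, -0.501]
ft_force: [-1.1, -0.6, -0.4]
opening: 0.47
```

Run:
```python
from h import *
rows([438,1,190],0.0,4,tilt=0.1)
C=goal(0,.1).as_matrix();print(C)
im=env.read_camera('side')[:,:,::-1]
crop(im,200,200,400,370,4,'pics/c15.png')
```

```text
t 21.1 pos [444.28 133.36 202.48] jaw 2.8 F [-1.14 -0.63 -0.42] open 44.7
shift(tool) [  12.63 -131.88  -12.78] turn [ 0.05 -0.    0.1 ] j [ 0.15  0.31  1.99 -0.    0.84  0.1 ]
[3.2, -33.0, -3.2, 0.012, -0.0, 0.025]
[2.3, -33.1, -2.8, 0.012, -0.0, 0.025]
[1.5, -33.2, -2.4, 0.012, -0.0, 0.025]
[0.6, -33.2, -2.0, 0.012, -0.0, 0.025]
[[ 0.   0.   1. ]
 [ 0.1  1.   0. ]
 [-1.   0.1  0. ]]
```

View pics/c15.png

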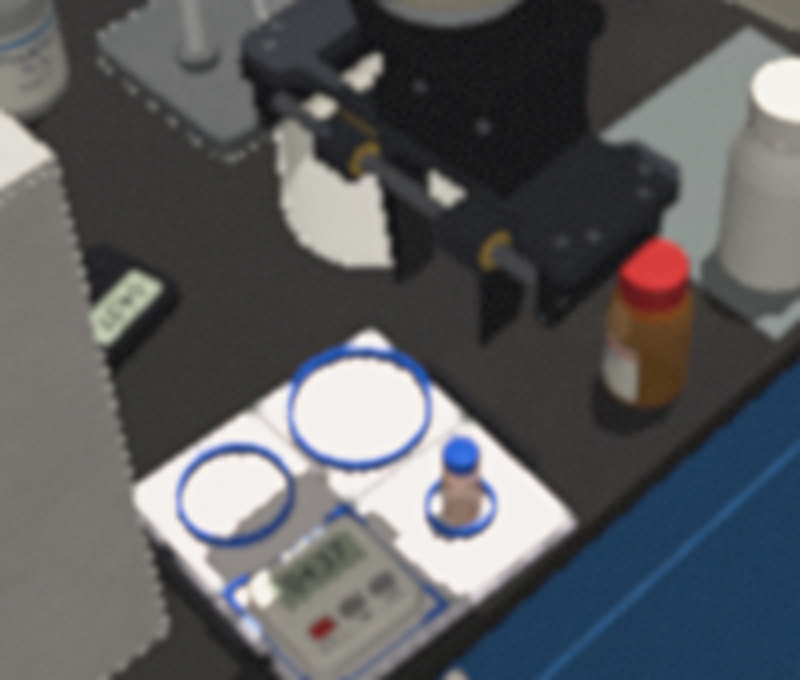

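>>> step_arm:
  rows:
    - [1,-28,-2,0.012,0,0.025]
    - [1,-35,-2,0.012,0,0.025]
    - [0,-38,-1,0.012,0,0.025]
    - [-1,-31,-1,0.012,0,0.025]
    - [0,0,0,0,0,0]
  grip: 78

```text
t: 21.78
eef_pos: [440.0, -2.0, 189.1]
tcp_rot: [1.672, 1.468, 1.672]
ft_force: [-0.2, -0.2, 0.1]
opening: 0.816
```

Run:
```python
from h import *
rows([440.2,0.3,130],0.0,3,tilt=0.1)
```

```text
t 21.77 pos [439.99  -2.04 189.14] jaw 0.03 F [-0.15 -0.22  0.11] open 77.6
shift(tool) [59.07 -3.72  0.83] turn [-0.   -0.01 -0.  ] j [-0.21  0.31  2.05  0.13  0.82 -0.3 ]
[19.7, -1.2, 0.3, -0.0, -0.003, -0.001]
[19.7, -1.2, 0.2, -0.0, -0.003, -0.001]
[19.7, -1.2, 0.1, -0.0, -0.003, -0.001]
```

>>> step_arm:
  rows:
    - [20,-1,0,0,-0.003,0]
    - [22,-1.5,0,0,-0.003,0]
    - [18,-1.5,0,0,0,0]
    - [0,0,0,0,0,0]

```text
t: 22.28
eef_pos: [438.0, 2.1, 124.3]
tcp_rot: [1.666, 1.468, 1.665]
ft_force: [-0.2, -0.2, -0.7]
opening: 0.82
```

Run:
```python
from h import *
rows([440.2,0.3,56],0.0,4,tilt=0.1)
im=env.read_camera('side')[:,:,::-1]
crop(im,310,190,430,310,5,'pics/c16.png')
```

```text
t 22.27 pos [437.97   2.14 124.35] jaw 0.0 F [-0.23 -0.16 -0.73] open 78.0
shift(tool) [67.78 -8.8   2.9 ] turn [-0.   -0.01 -0.  ] j [-0.2   0.42  2.12  0.16  0.64 -0.34]
[16.9, -2.2, 0.7, -0.0, -0.002, -0.001]
[16.9, -2.2, 0.7, -0.0, -0.002, -0.001]
[17.0, -2.2, 0.6, -0.0, -0.002, -0.001]
[17.0, -2.2, 0.6, -0.0, -0.002, -0.001]
```

View pics/c16.png

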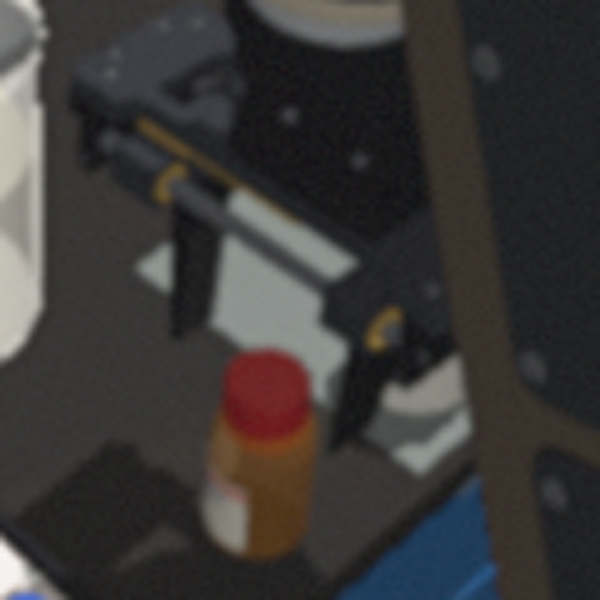

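>>> step_arm:
  rows:
    - [15,-2.5,1,0,-0.002,0]
    - [19,-2.5,1,0,-0.002,0]
    - [18,-2.2,0.6,0,-0.002,0]
    - [11,-1.5,0.5,0,0,0]
    - [3,0,0,0,0,0]
    - [0,0,0,0,0,0]

```text
t: 23.08
eef_pos: [442.9, 1.5, 59.4]
tcp_rot: [1.551, 1.47, 1.553]
ft_force: [0.3, -0.4, -0.1]
opening: 0.825
```

Run:
```python
from h import *
rows([440.2,0.3,56],0.0,1,tilt=0.1)
im=env.read_camera('side')[:,:,::-1]
crop(im,310,190,430,310,5,'pics/c17.png')
```

```text
t 23.07 pos [442.92   1.48  59.44] jaw 0.09 F [ 0.34 -0.39 -0.11] open 78.5
shift(tool) [ 3.3  -1.52 -2.73] turn [ 0.  0. -0.] j [-0.2   0.55  2.16  0.23  0.46 -0.41]
[3.3, -1.5, -2.7, 0.002, 0.002, -0.001]
```

View pics/c17.png

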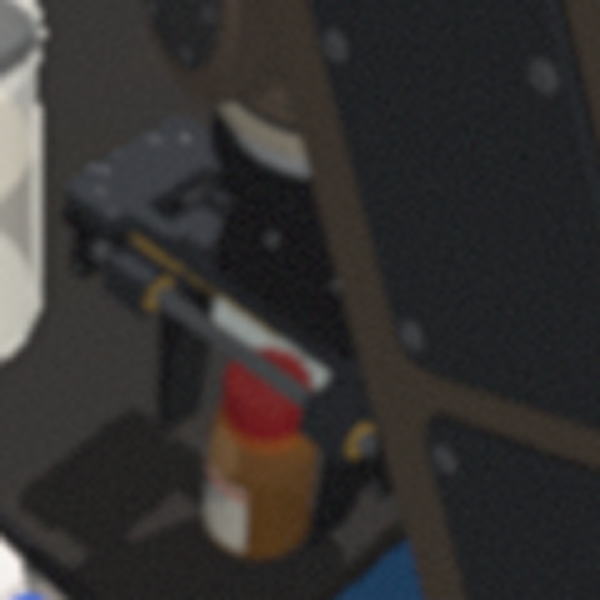

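>>> step_arm:
  rows:
    - [3,-1.5,-2.7,0,0,0]
    - [0,0,0,0,0,0]

```text
t: 23.38
eef_pos: [440.3, 0.2, 56.9]
tcp_rot: [1.536, 1.47, 1.537]
ft_force: [-0.9, -0.4, -0.5]
opening: 0.819
```

>>> step_arm:
  rows:
    - [0,0,0,0,0,0]
    - [0,0,0,0,0,0]
    - [0,0,0,0,0,0]
    - [0,0,0,0,0,0]
    - [0,0,0,0,0,0]
  grip: 30

```text
t: 24.0
eef_pos: [440.5, 0.1, 57.2]
tcp_rot: [1.53, 1.47, 1.532]
ft_force: [-0.1, 1.3, 0.0]
opening: 0.452
```

Run:
```python
from h import *
plan([440.2,0.3,56],0.0,tilt=0.1)
```

```text
t 24.0 pos [440.5    0.07  57.25] jaw 0.09 F [-0.09  1.26  0.03] open 43.0
shift(tool) [ 1.26  0.1  -0.3 ] turn [ 0.  0. -0.] j [-0.21  0.55  2.17  0.23  0.44 -0.42]
```

>>> step_arm:
  rows:
    - [-10,1,0,0,0,0]
    - [-25,2.5,0,0,0,0]
    - [-35,3.5,0,0,0,0]
    - [-25,20,0,0,0,0]
    - [0,35,0,0,0,0]
    - [4,40,0,0,0,0]
    - [4,40,0,0,0,0]
    - [2,25,5,0,0,0]

```text
t: 25.0
eef_pos: [444.5, 160.5, 166.3]
tcp_rot: [1.511, 1.471, 1.508]
ft_force: [-1.0, 0.6, -0.0]
opening: 0.454
```

Run:
```python
from h import *
rows([528.7,208,150],0.0,5,tilt=0.1)
im=env.read_camera('side')[:,:,::-1]; cv2.imwrite('pics/side18.png',im)
```

```text
t 25.0 pos [444.52 160.55 166.33] jaw -0.17 F [-0.99  0.61 -0.04] open 43.2
shift(tool) [21.48 45.79 83.94] turn [-0.    0.01  0.  ] j [0.16 0.37 2.03 0.15 0.73 0.05]
[4.3, 9.2, 16.8, -0.0, 0.001, 0.0]
[4.3, 9.1, 16.8, -0.0, 0.001, 0.0]
[4.3, 9.1, 16.8, -0.0, 0.001, 0.0]
[4.2, 9.1, 16.8, -0.0, 0.001, 0.0]
[4.2, 9.1, 16.8, -0.0, 0.001, 0.0]
```

View pics/side18.png

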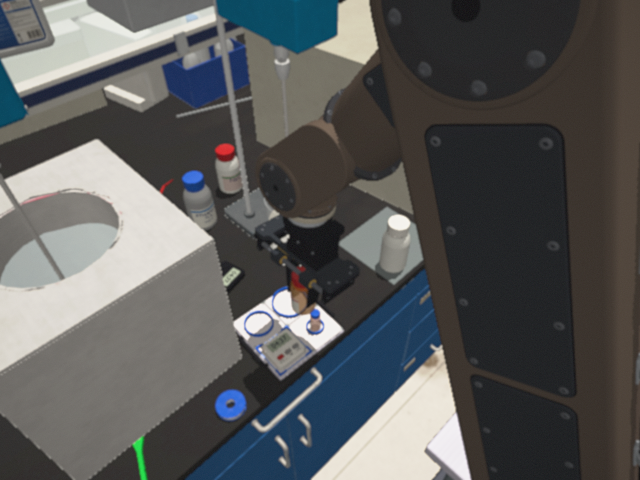

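>>> step_arm:
  rows:
    - [3,9,17,0,0,0]
    - [3,9,18,0,0,0]
    - [3,9,18,0,0,0]
    - [3,9,18,0,0,0]
    - [2,7,10,0,0,0]
    - [0,0,0,0,0,0]

```text
t: 25.8
eef_pos: [527.2, 207.1, 159.9]
tcp_rot: [1.502, 1.472, 1.502]
ft_force: [0.5, -0.0, -1.4]
opening: 0.455
```

Run:
```python
from ov import *
rows([528.7,207.8,100],0.0,4,tilt=0.1)
e=env.state()['eef_pos']
overlay('pics/c19.png',(200,200,330,340),4.2,[(528.6,208.4,18,27,(0,0,255)),(e[0],e[1]+.6,e[2]-57.2,22,(0,255,0))])
```

```text
t 25.8 pos [527.19 207.08 159.89] jaw -0.05 F [ 0.5  -0.04 -1.44] open 43.2
shift(tool) [59.68 -5.17  1.11] turn [-0.    0.01  0.  ] j [0.22 0.49 1.82 0.13 0.81 0.13]
[14.9, -1.3, 0.3, -0.0, 0.002, 0.0]
[14.9, -1.3, 0.3, -0.0, 0.002, 0.0]
[14.9, -1.3, 0.3, -0.0, 0.002, 0.0]
[14.9, -1.3, 0.4, -0.0, 0.002, 0.0]
```

View pics/c19.png

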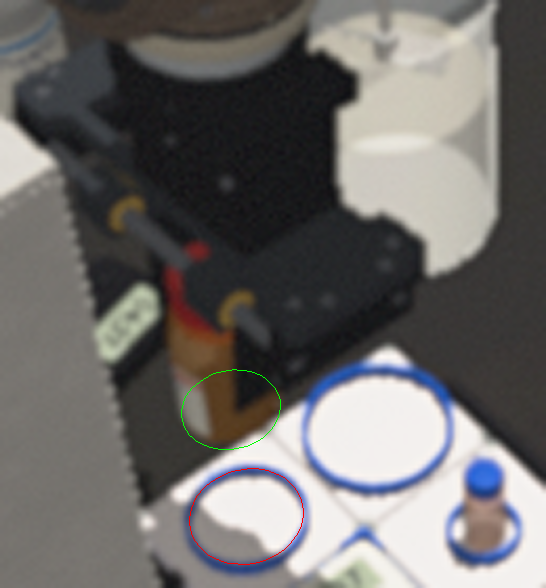

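>>> step_arm:
  rows:
    - [16,-1.3,0.4,0,0.002,0]
    - [20,-1.8,0.4,0,0.002,0]
    - [16,-1.3,0.4,0,0.002,0]
    - [8,-0.8,0,0,0,0]
    - [0,0,0,0,0,0]

```text
t: 26.48
eef_pos: [526.2, 206.5, 95.8]
tcp_rot: [1.59, 1.473, 1.59]
ft_force: [0.4, -0.3, -0.9]
opening: 0.452
```

Run:
```python
from ov import *
rows([528.6,207.8,76],0.0,3,tilt=0.1)
e=env.state()['eef_pos']
overlay('pics/c20.png',(200,200,330,340),4.2,[(528.6,208.4,18,27,(0,0,255)),(e[0],e[1]+.6,e[2]-57.2,22,(0,255,0))])
```

```text
t 26.48 pos [526.2  206.45  95.75] jaw -0.04 F [ 0.42 -0.29 -0.89] open 43.0
shift(tool) [19.78 -0.58  2.44] turn [-0. -0.  0.] j [0.21 0.59 1.86 0.15 0.68 0.1 ]
[6.6, -0.2, 0.8, -0.0, -0.001, 0.001]
[6.6, -0.2, 0.8, -0.0, -0.001, 0.001]
[6.6, -0.2, 0.8, -0.0, -0.001, 0.001]
```

View pics/c20.png

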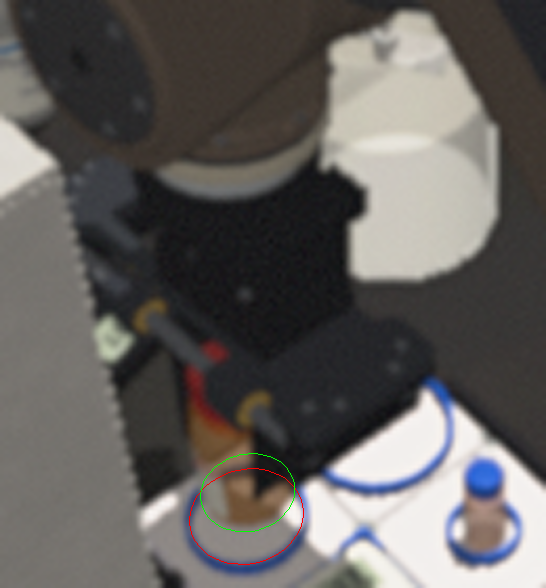

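>>> step_arm:
  rows:
    - [7,0,0.8,0,0,0]
    - [7,-0.2,0.8,0,0,0]
    - [5,-0.2,0.8,0,0,0]
    - [0,0,0,0,0,0]

```text
t: 27.02
eef_pos: [529.4, 208.2, 76.9]
tcp_rot: [1.566, 1.473, 1.565]
ft_force: [0.6, -0.5, -1.9]
opening: 0.454
```

Run:
```python
from ov import *
rows([528.6,207.8,67.5],0.0,2,tilt=0.1)
e=env.state()['eef_pos']
overlay('pics/c21.png',(220,270,300,350),7,[(e[0],e[1]+.6,e[2]-57.2,22,(0,255,0))])
```

```text
t 27.02 pos [529.38 208.22  76.86] jaw -0.04 F [ 0.56 -0.45 -1.92] open 43.2
shift(tool) [ 9.27 -1.33 -0.79] turn [-0.  0.  0.] j [0.22 0.62 1.87 0.16 0.64 0.09]
[4.6, -0.7, -0.4, -0.0, 0.0, 0.001]
[4.6, -0.7, -0.4, -0.0, 0.0, 0.001]
```

View pics/c21.png

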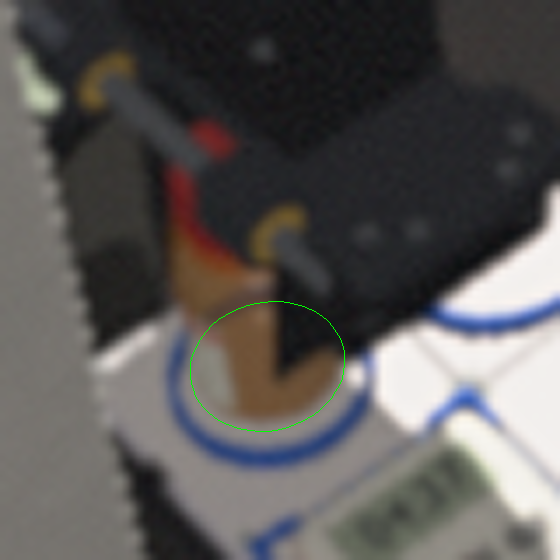

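>>> step_arm:
  rows:
    - [4,-0.7,-0.4,0,0,0]
    - [3.5,-0.5,-0.3,0,0,0]
    - [1,-0.1,0,0,0,0]

```text
t: 27.45
eef_pos: [528.8, 207.8, 68.2]
tcp_rot: [1.558, 1.472, 1.558]
ft_force: [-0.8, 0.1, -1.5]
opening: 0.459
```

>>> step_arm:
  rows:
    - [1,-0.1,0,0,0,0]
    - [0.4,0,0,0,0,0]

```text
t: 27.7
eef_pos: [528.9, 207.8, 67.2]
tcp_rot: [1.555, 1.472, 1.554]
ft_force: [-1.6, -1.2, 7.8]
opening: 0.453
```

>>> step_arm:
  rows:
    - [0,0,0,0,0,0]
    - [0,0,0,0,0,0]
    - [0,0,0,0,0,0]
    - [0,0,0,0,0,0]
  grip: 68

```text
t: 28.2
eef_pos: [529.1, 207.9, 67.4]
tcp_rot: [1.546, 1.472, 1.545]
ft_force: [-0.1, 0.6, 1.2]
opening: 0.711
```

>>> step_arm:
  rows:
    - [-12,1.2,0,0,0,0]
    - [-25,2.5,0,0,0,0]
    - [-35,3.5,0,0,0,0]
    - [-35,3.5,0,0,0,0]
    - [-20,2,-10,0,0,0]
    - [0,0,-30,0,0,0]
    - [0,0,-40,0,0,0]
    - [0,0,-20,0,0,0]

```text
t: 29.2
eef_pos: [427.0, 207.8, 204.3]
tcp_rot: [1.498, 1.471, 1.496]
ft_force: [-0.3, 0.8, -0.0]
opening: 0.713
```

Run:
```python
from h import *
rows([440,-110,215],0.0,7)
im=env.read_camera('side')[:,:,::-1]
crop(im,200,200,400,370,4,'pics/c22.png')
```

```text
t 29.2 pos [427.03 207.8  204.34] jaw -0.11 F [-0.27  0.84 -0.04] open 67.8
shift(tool) [ -41.96 -315.17   13.67] turn [-0.    0.01 -0.1 ] j [0.26 0.31 1.99 0.13 0.82 0.18]
[-6.0, -45.0, 2.0, -0.0, 0.001, -0.014]
[-5.4, -45.1, 1.9, -0.0, 0.001, -0.014]
[-4.7, -45.2, 1.9, -0.0, 0.001, -0.014]
[-4.1, -45.2, 1.9, -0.0, 0.001, -0.014]
[-3.4, -45.3, 1.9, -0.0, 0.001, -0.014]
[-2.8, -45.3, 1.9, -0.0, 0.001, -0.014]
[-2.2, -45.4, 1.9, -0.0, 0.001, -0.014]
```

View pics/c22.png

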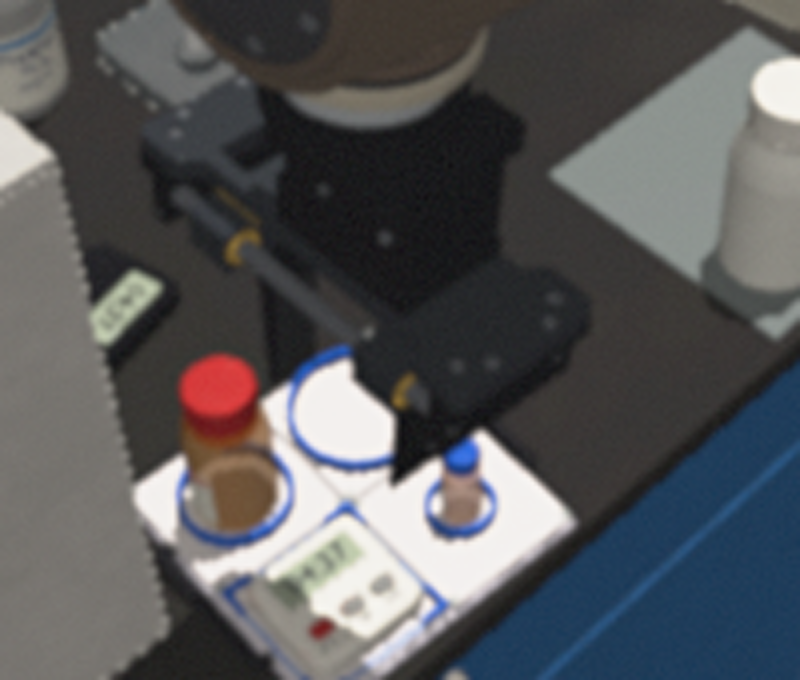

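>>> step_arm:
  rows:
    - [-6,-37,2,0,0,-0.014]
    - [-5,-45,2,0,0,-0.014]
    - [-5,-48,2,0,0,-0.014]
    - [-4,-48,2,0,0,-0.014]
    - [-3,-48,3,0,0,-0.014]
    - [-2,-46,3,0,0,-0.014]
    - [-1,-35,3,0,0,-0.014]
    - [0,-8,2,0,0,0]
  grip: 92

```text
t: 30.25
eef_pos: [447.3, -118.9, 219.6]
tcp_rot: [-0.281, 1.556, -0.28]
ft_force: [-0.3, -0.2, -0.1]
opening: 0.967
```

Run:
```python
from h import *
rows([449.3,-114.5,170],0.0,3)
t=env.read_camera('top')[:,:,::-1]; crop(t,190,220,350,295,5,'pics/t23.png')
im=env.read_camera('side')[:,:,::-1]
crop(im,330,130,470,260,5,'pics/c23.png')
```

```text
t 30.25 pos [ 447.29 -118.92  219.57] jaw 0.0 F [-0.3  -0.23 -0.08] open 92.0
shift(tool) [49.57  4.63  1.28] turn [0.   0.01 0.  ] j [-0.4   0.28  1.97  0.    0.87 -0.41]
[16.5, 1.5, 0.4, 0.0, 0.005, 0.001]
[16.5, 1.5, 0.5, 0.0, 0.005, 0.001]
[16.5, 1.5, 0.6, 0.0, 0.005, 0.001]
```

View pics/t23.png

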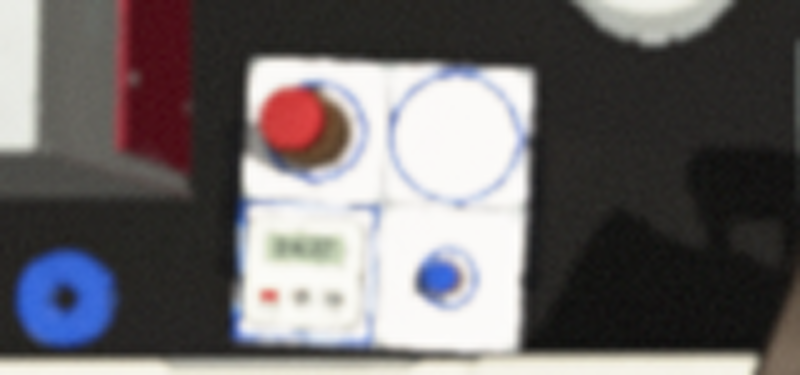

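View pics/c23.png

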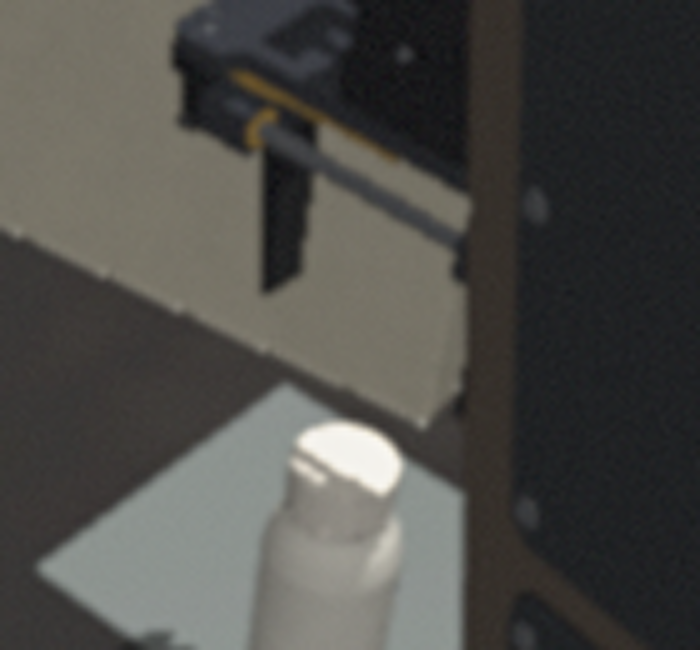

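>>> step_arm:
  rows:
    - [12,3,1,0,0.005,0]
    - [18,1.5,0.5,0,0.005,0]
    - [16,0,0.5,0,0.004,0]
    - [0,0,0,0,0,0]

```text
t: 30.85
eef_pos: [449.3, -108.4, 170.6]
tcp_rot: [-2.228, 1.568, -2.223]
ft_force: [-0.3, 1.0, -0.2]
opening: 0.97
```

Run:
```python
from h import *
rows([449.3,-114.5,87],0.0,5)
```

```text
t 30.85 pos [ 449.25 -108.39  170.57] jaw 0.31 F [-0.26  1.05 -0.2 ] open 92.3
shift(tool) [83.58 -5.91  0.16] turn [ 0.01 -0.    0.  ] j [-0.38  0.36  2.02 -0.    0.76 -0.38]
[16.7, -1.2, 0.0, 0.001, -0.0, 0.0]
[16.7, -1.2, 0.0, 0.001, -0.0, 0.0]
[16.7, -1.2, 0.0, 0.001, -0.0, 0.0]
[16.7, -1.2, 0.0, 0.001, -0.0, 0.0]
[16.7, -1.2, 0.0, 0.001, -0.0, 0.0]
```

>>> step_arm:
  rows:
    - [10,-3,0,0.001,0,0]
    - [20,-2,0,0.001,0,0]
    - [22,-1,0,0.001,0,0]
    - [18,-1,0,0.001,0,0]
    - [10,0,0,0,0,0]
    - [2,0,0,0,0,0]
    - [0,0,0,0,0,0]

```text
t: 31.72
eef_pos: [450.2, -114.6, 86.6]
tcp_rot: [-1.138, 1.567, -1.134]
ft_force: [-0.7, -0.4, 0.8]
opening: 0.968
```

Run:
```python
from h import *
rows([449.3,-114.5,87],0.0,1)
im=env.read_camera('side')[:,:,::-1]
crop(im,330,150,470,290,4.3,'pics/c24.png')
```

```text
t 31.73 pos [ 450.18 -114.56   86.56] jaw 0.22 F [-0.71 -0.38  0.76] open 92.1
shift(tool) [-0.44  0.06 -0.88] turn [0. 0. 0.] j [-0.39  0.51  2.1  -0.01  0.53 -0.39]
[-0.4, 0.1, -0.9, 0.004, 0.002, 0.003]
```

View pics/c24.png

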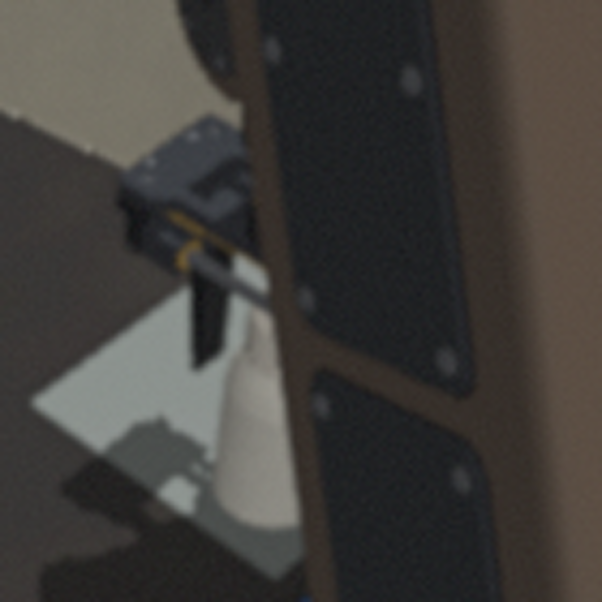

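>>> step_arm:
  rows:
    - [0.4,0,-0.8,0,0,0]
    - [0,0,0,0,0,0]
    - [0,0,0,0,0,0]
    - [0,0,0,0,0,0]
    - [0,0,0,0,0,0]
  grip: 45

```text
t: 32.4
eef_pos: [449.9, -114.7, 87.4]
tcp_rot: [-0.835, 1.565, -0.831]
ft_force: [1.1, 0.5, -0.4]
opening: 0.605
```

Run:
```python
from h import *
plan([449.3,-114.5,87],0.0)
```

```text
t 32.4 pos [ 449.87 -114.73   87.39] jaw 0.22 F [ 1.13  0.5  -0.44] open 57.6
shift(tool) [ 0.38  0.24 -0.57] turn [0. 0. 0.] j [-0.39  0.51  2.1  -0.01  0.53 -0.39]
```

>>> step_arm:
  rows:
    - [-8,0,0,0,0,0]
    - [-20,0,0,0,0,0]
    - [-32,0,0,0,0,0]
    - [-32,0,0,0,0,0]
    - [-20,0,0,0,0,0]
    - [0,0,0,0,0,0]

```text
t: 33.15
eef_pos: [448.3, -113.8, 204.0]
tcp_rot: [-1.159, 1.567, -1.155]
ft_force: [0.4, 0.1, -3.8]
opening: 0.61
```

Run:
```python
from h import *
rows([445,118,200],0.0,7)
im=env.read_camera('side')[:,:,::-1]
crop(im,330,100,470,290,3.1,'pics/c25.png')
```

```text
t 33.15 pos [ 448.32 -113.79  203.96] jaw 0.23 F [ 0.36  0.07 -3.82] open 58.0
shift(tool) [  3.15 231.81  -2.41] turn [0. 0. 0.] j [-0.39  0.31  1.99 -0.    0.84 -0.39]
[0.4, 33.1, -0.3, 0.001, 0.0, 0.0]
[0.5, 33.1, -0.4, 0.001, 0.0, 0.0]
[0.5, 33.1, -0.4, 0.001, 0.0, 0.0]
[0.5, 33.1, -0.4, 0.001, 0.0, 0.0]
[0.5, 33.1, -0.4, 0.001, 0.0, 0.0]
[0.5, 33.1, -0.4, 0.001, 0.0, 0.0]
[0.5, 33.1, -0.5, 0.001, 0.0, 0.0]
```

View pics/c25.png

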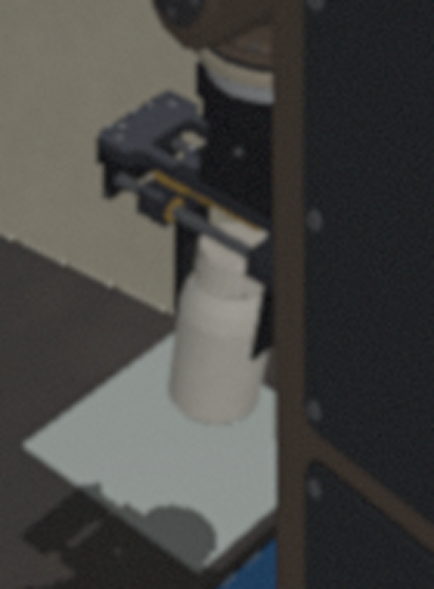

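Held upright. Cross to the left in front of the stirrer.

>>> step_arm:
  rows:
    - [0,22,0,0,0,0]
    - [0,33,0,0,0,0]
    - [0,38,0,0,0,0]
    - [0,38,0,0,0,0]
    - [0,38,0,0,0,0]
    - [0,35,0,0,0,0]
    - [0,24,0,0,0,0]
    - [0,5,0,0,0,0]

```text
t: 34.2
eef_pos: [443.6, 125.9, 193.9]
tcp_rot: [-2.982, 1.556, -2.981]
ft_force: [0.4, 0.2, -2.5]
opening: 0.612
```

Run:
```python
from h import *
rows([524.7,127.8,190],-0.0,4)
```

```text
t 34.2 pos [443.59 125.9  193.93] jaw 0.09 F [ 0.44  0.15 -2.54] open 58.2
shift(tool) [ 2.77  1.77 81.16] turn [ 0.   -0.01  0.  ] j [ 0.13  0.33  1.99 -0.    0.84  0.13]
[0.7, 0.4, 20.3, 0.0, -0.004, 0.001]
[0.8, 0.5, 20.3, 0.0, -0.004, 0.001]
[0.8, 0.5, 20.3, 0.0, -0.004, 0.001]
[0.9, 0.5, 20.3, 0.0, -0.004, 0.001]
```

>>> step_arm:
  rows:
    - [0,0.4,18,0,-0.004,0]
    - [0,0.5,24,0,-0.004,0]
    - [0,0.5,23,0,-0.004,0]
    - [0,0.4,14,0,-0.003,0]
    - [0,0,0,0,0,0]

```text
t: 34.83
eef_pos: [527.8, 124.4, 190.7]
tcp_rot: [-1.844, 1.567, -1.845]
ft_force: [-0.2, -0.4, -3.0]
opening: 0.608
```

Run:
```python
from ov import *
rows([524.7,127.8,130],-0.0,4)
e=env.state()['eef_pos']
overlay('pics/c26.png',(210,180,350,340),3.75,[(524.7,127.8,18,35,(0,0,255)),(e[0],e[1],e[2]-87.2,30,(0,255,0))])
```

```text
t 34.83 pos [527.84 124.41 190.73] jaw -0.05 F [-0.18 -0.35 -2.99] open 57.8
shift(tool) [60.72  3.58 -3.09] turn [-0. -0.  0.] j [ 0.11  0.43  1.82 -0.    0.89  0.11]
[15.2, 0.9, -0.8, -0.0, -0.0, 0.001]
[15.2, 0.9, -0.8, -0.0, -0.0, 0.001]
[15.2, 0.9, -0.8, -0.0, -0.0, 0.001]
[15.2, 0.9, -0.8, -0.0, -0.0, 0.001]
```

View pics/c26.png

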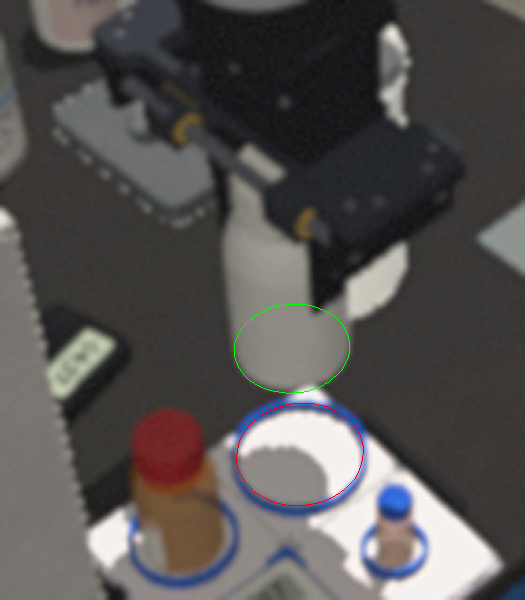

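>>> step_arm:
  rows:
    - [15,0.8,-1.1,0,0,0]
    - [18,0.8,-1.1,0,0,0]
    - [18,0.7,-1,0,0,0]
    - [10,0.5,-1,0,0,0]
    - [0,0,0,0,0,0]

```text
t: 35.5
eef_pos: [519.4, 127.0, 125.6]
tcp_rot: [-2.427, 1.565, -2.427]
ft_force: [0.3, 0.3, -2.9]
opening: 0.607
```

Run:
```python
from ov import *
rows([523.7,126.8,105],-0.0,3)
e=env.state()['eef_pos']
overlay('pics/c27.png',(220,230,340,340),5,[(524.7,127.8,18,35,(0,0,255)),(e[0],e[1],e[2]-87.2,30,(0,255,0))])
```

```text
t 35.5 pos [519.38 126.98 125.56] jaw -0.01 F [ 0.34  0.25 -2.86] open 57.7
shift(tool) [20.55 -0.11  4.41] turn [-0. -0.  0.] j [ 0.12  0.52  1.89 -0.    0.74  0.12]
[6.8, -0.0, 1.5, -0.0, -0.001, 0.001]
[6.9, -0.0, 1.5, -0.0, -0.001, 0.001]
[6.9, -0.1, 1.4, -0.0, -0.001, 0.001]
```

View pics/c27.png

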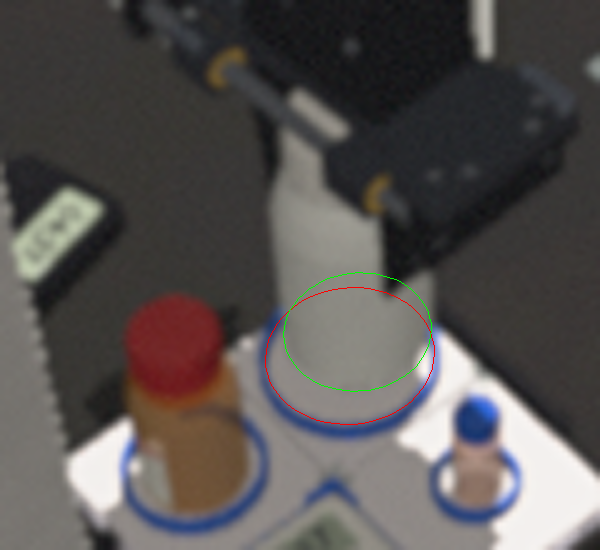

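>>> step_arm:
  rows:
    - [2,0,3,0,0,0]
    - [6,0,1.5,0,0,0]
    - [6,0,0.8,0,0,0]
    - [0,0,0,0,0,0]

```text
t: 36.05
eef_pos: [525.9, 127.0, 112.2]
tcp_rot: [-1.879, 1.567, -1.879]
ft_force: [-0.3, -0.5, -2.3]
opening: 0.61
```

Run:
```python
from ov import *
rows([523.7,126.8,99],-0.0,2)
e=env.state()['eef_pos']
overlay('pics/c28.png',(240,260,320,330),8,[(524.7,127.8,18,35,(0,0,255)),(e[0],e[1],e[2]-87.2,30,(0,255,0))])
```

```text
t 36.05 pos [525.92 126.98 112.22] jaw -0.02 F [-0.32 -0.5  -2.28] open 58.0
shift(tool) [13.22 -0.14 -2.21] turn [-0. -0.  0.] j [ 0.12  0.54  1.89 -0.    0.71  0.12]
[6.6, -0.1, -1.1, -0.0, -0.001, 0.002]
[6.6, -0.1, -1.1, -0.0, -0.001, 0.002]
```

View pics/c28.png

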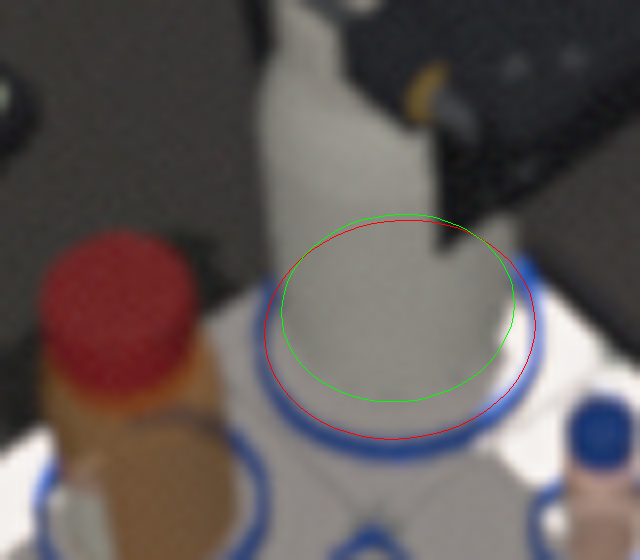

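>>> step_arm:
  rows:
    - [5,0,-1.1,0,0,0]
    - [5,0,-1,0,0,0]
    - [2,0,0,0,0,0]

```text
t: 36.48
eef_pos: [523.7, 127.0, 99.8]
tcp_rot: [-1.724, 1.568, -1.724]
ft_force: [0.5, -0.4, -3.0]
opening: 0.612
```

>>> step_arm:
  rows:
    - [1.5,0,0,0,0,0]
    - [1,0,0,0,0,0]
    - [0.5,0,0,0,0,0]

```text
t: 36.85
eef_pos: [523.7, 127.1, 97.4]
tcp_rot: [-1.666, 1.568, -1.666]
ft_force: [-2.0, -0.9, 8.0]
opening: 0.608
```

>>> step_arm:
  rows:
    - [0,0,0,0,0,0]
    - [0,0,0,0,0,0]
    - [0,0,0,0,0,0]
    - [0,0,0,0,0,0]
  grip: 82

```text
t: 37.35
eef_pos: [524.3, 127.2, 97.9]
tcp_rot: [-1.072, 1.568, -1.073]
ft_force: [1.1, -0.1, 0.4]
opening: 0.857
```

>>> step_arm:
  rows:
    - [-10,0,0,0,0,0]
    - [-25,0,0,0,0,0]
    - [-35,0,0,0,0,0]
    - [-35,0,0,0,0,0]
    - [0,-10,-30,0,0,0]
    - [0,-30,-40,0,0,0]
    - [0,-45,-20,0,0,0]
    - [0,-40,0,0,0,0]

```text
t: 38.35
eef_pos: [431.7, 1.6, 211.1]
tcp_rot: [-0.429, 1.564, -0.425]
ft_force: [1.0, 0.7, 0.6]
opening: 0.862
```

>>> step_arm:
  rows:
    - [0,-40,0,0,0,0]
    - [0,-40,0,0,0,0]
    - [0,-30,0,0,0,0]
    - [0,-5,0,0,0,0]
    - [0,0,0,0,0,0]

```text
t: 38.98
eef_pos: [431.5, -118.6, 214.7]
tcp_rot: [-0.385, 1.56, -0.384]
ft_force: [-0.2, 0.4, 0.8]
opening: 0.859
```

Run:
```python
from h import *
plan([440,-100,200],0)
t=env.read_camera('top')[:,:,::-1]; s=env.read_camera('side')[:,:,::-1]
crop(t,190,220,350,295,5,'pics/tf.png');crop(s,210,220,350,390,3.5,'pics/sf.png');cv2.imwrite('pics/topf.png',t)
```

```text
t 38.98 pos [ 431.53 -118.57  214.72] jaw 0.05 F [-0.24  0.45  0.84] open 81.7
shift(tool) [14.73 18.62  8.34] turn [0.   0.01 0.  ] j [-0.42  0.27  2.01  0.    0.85 -0.42]
```

View pics/tf.png

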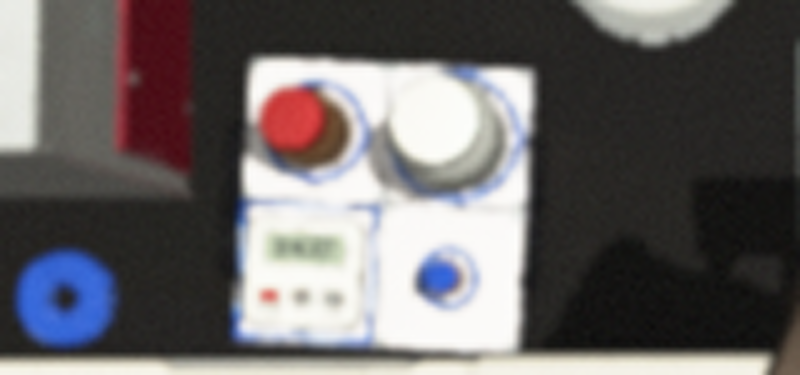

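View pics/sf.png

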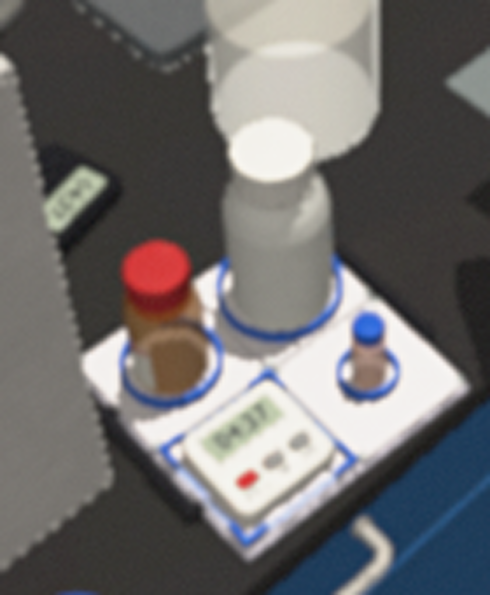

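View pics/topf.png

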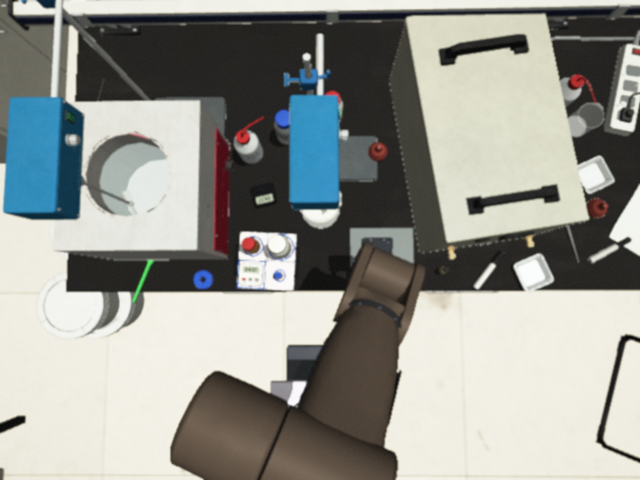

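Run:
```python
from h import *
print(env.job_done())
```

```text
the job is handed in; nothing more can be done
None
```

All four things are standing in their seats, and I handed the job in at about 39 s of the 115 s allowed. I loaded them in the order asked: timer face up in the square, pink vial in the small ring, amber bottle in the middle ring, white bottle in the large ring. Each was released before I reached for the next.

**Final pictures:** the top and side views show every foot inside its blue outline and everything upright. The tape (pixel 203,280) and the yellow vial (443,270) look unmoved in the top view. The gripper was empty and well clear of everything.

**Less clean points:**
- The vial went down with about 37 N on the wrist, harder than the others (about 8 to 13 N).
- The white bottle read 57.6 mm between the jaws instead of 60 mm. It lifted straight and landed at the expected height.
- Camera and arm positions disagreed by about 1–3 mm, which was within the clearance of each seat.

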